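# Change the batch on the roller mixer

## Robot

A 7-joint arm with a two-finger parallel gripper is mounted at the origin on the work surface. World frame = base frame: x ahead of the robot, y to its left, z up, the work surface at z = 0. Lengths are in mm, angles in rad, forces in N, time in s.
With the tool pointing down it reaches from about 400 to 750 mm from the base axis. Payload 19.5 kg.
Tool frame: the origin (TCP) lies at the very end of the fingers, on their centre line; the grasp point (between the pads) lies 19 mm behind it (ctrl.grip_point_offset is the z of the grasp point in the tool frame, in mm); z points along the fingers, x is the direction in which the jaws open and shut, and the axes are right-handed (so a half turn about z gives the same grasp; the last joint's range is limited). The gripper opens to 85 mm and grips with 20 to 120 N. Pads are 22 mm wide; open, the fingers measure 114 mm over their backs; the gripper's body (76 mm by 85 mm) begins 54 mm behind the grasp point. The pads swing forward as they close: fully open they stand 13 mm farther back than shut.
Start: joints at [-1.241, 0.707, -0.028, 1.485, 0.022, 0.951, -0.075], TCP at [208.879, 535.69, 231.268] pointing down, gripper open.
Joint ranges: [-2.71, 2.71], [-0.32, 2.16], [-1.57, 1.52], [0, 2.45], [-1.46, 4.6], [0, 2.02], [-2.83, 2.83]. Speed limits (rad/s): [1.89, 1.89, 2.57, 2.57, 3.01, 3.01, 3.01].

## Interface

Orientations are given as [roll, pitch, yaw] about the fixed x, y, z axes, in that order (R = Rz(yaw) Ry(pitch) Rx(roll)).
In Python, from workcell import ctrl gives the robot as it stands. The module is installed in compiled form; this text tells all that it offers.
- The arm moves only by the tool jog_arm, never from a script. Its argument "series" is a list of rows, each a list of 7 numbers: the shift along the tool's x, y, z each as a share of 60 cm, from -1 to 1, then the turn, a rotation vector about the tool's x, y, z each as a share of pi/2 rad, from -1 to 1, then the opening, from -1 (shut) to 1 (fully open), so that 0 is half open. A call has 1 to 5 rows; each row is the pose to reach, as a shift and turn from the pose measured when the call began, along the tool's axes at that moment; what a row does not reach only later rows make up. A row lasts 1/8 s, in which the tool goes at most 62.5 mm and 10.7 degrees, less where a joint would pass 70% of its speed; a pose out of reach is approached as far as the arm can. A call with a number of a shift or a turn outside -1 to 1 is refused whole. A call with a gripper value outside its range is refused whole. The fingers move at their own pace and stop on an object; "newtons" is the grip in N (left out, the last holds). Time passes only in rows, so rows that repeat a pose let the fingers close. It gives the time, the measured TCP pose, the force and the opening at its end, in the units of the state.
- ctrl.observe(): the state, without advancing time (a new reading comes with each control period).
- ctrl.grab_frame(name): name is "scene" or "side" or "wrist"; returns a dict with "pixels" (400x640x3 uint8, blue, green, red), "fov_y" (degrees; the focal length in pixels is half the picture's height over the tangent of half this angle, whatever the lens; pixels are square), "cx", "cy" (the principal point, pixels), "R" (3x3) and "t" (3): a world point X has camera coordinates R X + t. Camera axes: x right, y down, z forward; pixel columns grow to the right and rows downward; lengths in mm; the calibration is good to about 2 mm. A picture is of the moment at which its call begins. There is no depth.
- ctrl.hand_in(): hands the job in, once; it reports no verdict.
Trained networks look in the newest picture that a camera, given by its name, has taken for a name from the list of things; names that differ only in an ending like _2 or _b are one class to them, and where a whole thing is asked for, a point or a joint stands for the part that bears it (a point fixed in the world has none). Each returns a list of dicts, best first, with "score" (0 to 1); they miss things now and then, are a little off and sometimes report something else, mostly with a low value. They report only what shows in the picture. A call takes as long as a camera call. They do not tell look-alikes from the thing itself.
- ctrl.look_for(camera, query): "at" ([column, row] in pixels, amid what is visible of it).
- ctrl.cut_out(camera, query): "pixels" (400x640 bool, what is visible of it) and "at" ([column, row] in pixels, amid what is visible of it).
The state is a dict: "t": time; "joint_pos": joint angles; "dq": joint speeds; "tau": joint torques, N m; "position": TCP position; "ee_rot": TCP orientation; "wrist_force": force on the tool from outside, world axes, zero at the start; "moment": the same for the moment, N m; "grip_width": finger opening in mm.
Only numpy, scipy, OpenCV 4.12 (cv2) and the standard library are available. Lean on these libraries where they do the work, as an engineer would, in place of code of your own. Each camera call takes 0.05 s, during which the arm holds its last target.

## Task

Slide the roller mixer's switch off. Lift the mixed red-capped bottles off the rollers and lay them in the white tray, and lay every waiting yellow-capped bottle from the blue tray lengthways between a pair of rollers, one to a station and fully seated on both; then slide the switch on again. Never handle a bottle while the mixer is switched on, and do not knock the other things on the bench about.

Things in the scene. Friction and masses are not known exactly. Their poses are not given: they have to be found in the camera images.
- mixer: white bench roller mixer, fixed, 225 mm (x) by 262 mm (y). Origin: centre of its underside, on the bench; z up; -x side faces the robot. Three stations 84 mm apart along y, each a pair of black rubber rollers lying along x (20 mm thick, 150 mm long, axes 36 mm apart, tops 80 mm above the bench). The rollers' turning is not simulated: they stand still, on or off.
- mixer_switch (a joint): slide switch on the mixer, travel 14 mm along the mixer's y. 0 = on (left end, +y, by the green dot), 0.014 = off (right end, -y, by the grey dot). Its plate is flush; only a ridge stands up. A sprung detent holds it at both ends: the push rises to about 5 N, then fades to nothing at mid travel, past which it snaps to the far end by itself.
- switch_ridge (a point): middle of the top edge of the switch's white ridge: 20 mm (mixer's x) by 5 mm (mixer's y), 7 mm high above the flat control panel (80 mm above the bench, 55 mm wide in x, in front of the rollers). It moves with the switch. Beside it along y the panel is bare; the grey plate before the rollers begins 27 mm behind it (+x) and is 6 mm higher than the panel.
- station_right (a point): right-hand station (-y): where a bottle's axis lies when it rests in the trough of the two rollers, half way along them; 94 mm above the bench. Axes as the mixer's. A grey plate 10 mm thick, top 86 mm above the bench, closes each end of the rollers. White guide posts 18 mm thick, top 106 mm above the bench, stand 42 mm to the left and right of each station (37 mm outside the outer ones), 48 mm before and behind this point.
- station_middle (a point): the same for the middle station
- station_left (a point): the same for the left-hand station (+y)
- waiting_tray: blue bottle tray, fixed, 290 mm (x) by 170 mm (y), floor 4 mm thick. Long sides 30 mm high. Ends and two bay walls across it (at x = -48, +48 mm; 4 mm thick, 30 mm high) are open for 76 mm in the middle (the ends 14 mm high there). Bay centres x = -95, 0, 95 mm. Origin: centre of the underside, on the bench; z up. The waiting bottles lie in it. It may stand left or right of the mixer.
- mixed_tray: white bottle tray, fixed, 290 mm (x) by 170 mm (y), floor 4 mm thick. Long sides 30 mm high. Ends and two bay walls across it (at x = -48, +48 mm; 4 mm thick, 30 mm high) are open for 76 mm in the middle (the ends 14 mm high there). Bay centres x = -95, 0, 95 mm. Origin: centre of the underside, on the bench; z up. Empty at the start; for mixed bottles. It may stand left or right of the mixer.
- red_1: amber bottle, red cap, on its side, 130-190 g; mixed, on the rollers at the start. Barrel 40 mm across, 82 mm long; cap 28 mm across; 112 mm in all. Origin: on the axis, middle of the barrel (grip here; near the centre of mass), 41 mm from the foot, 71 mm from the cap's outer end. x axis: towards the cap. It can roll, but soon stops. May be absent (None from the start).
- red_2: amber bottle, red cap, on its side, 130-190 g; mixed, on the rollers at the start. Barrel 40 mm across, 82 mm long; cap 28 mm across; 112 mm in all. Origin: on the axis, middle of the barrel (grip here; near the centre of mass), 41 mm from the foot, 71 mm from the cap's outer end. x axis: towards the cap. It can roll, but soon stops. May be absent (None from the start).
- red_3: amber bottle, red cap, on its side, 130-190 g; mixed, on the rollers at the start. Barrel 40 mm across, 82 mm long; cap 28 mm across; 112 mm in all. Origin: on the axis, middle of the barrel (grip here; near the centre of mass), 41 mm from the foot, 71 mm from the cap's outer end. x axis: towards the cap. It can roll, but soon stops. May be absent (None from the start).
- yellow_1: amber bottle, yellow cap, on its side, 130-190 g; waiting, in the blue tray at the start. Barrel 40 mm across, 82 mm long; cap 28 mm across; 112 mm in all. Origin: on the axis, middle of the barrel (grip here; near the centre of mass), 41 mm from the foot, 71 mm from the cap's outer end. x axis: towards the cap. It can roll, but soon stops. May be absent (None from the start).
- yellow_2: amber bottle, yellow cap, on its side, 130-190 g; waiting, in the blue tray at the start. Barrel 40 mm across, 82 mm long; cap 28 mm across; 112 mm in all. Origin: on the axis, middle of the barrel (grip here; near the centre of mass), 41 mm from the foot, 71 mm from the cap's outer end. x axis: towards the cap. It can roll, but soon stops. May be absent (None from the start).
- yellow_3: amber bottle, yellow cap, on its side, 130-190 g; waiting, in the blue tray at the start. Barrel 40 mm across, 82 mm long; cap 28 mm across; 112 mm in all. Origin: on the axis, middle of the barrel (grip here; near the centre of mass), 41 mm from the foot, 71 mm from the cap's outer end. x axis: towards the cap. It can roll, but soon stops. May be absent (None from the start).
- reagent_a: bystander: standing amber reagent bottle with orange cap, 60 mm in diameter, 125 mm high. Origin: centre of its underside.
- reagent_b: bystander: standing amber reagent bottle with white cap, 60 mm in diameter, 135 mm high. Origin: centre of its underside.
- reagent_c: bystander: standing amber reagent bottle with grey cap, 52 mm in diameter, 105 mm high. Origin: centre of its underside.
- stopper_jar: bystander: small clear jar with black stopper, 40 mm in diameter, 62 mm high. Origin: centre of its underside.
- bench_timer: bystander: white bench timer, 50 x 62 x 18 mm, lying flat. Origin: centre of its underside.
- slide_box: bystander: green box for microscope slides, 84 x 34 x 30 mm. Origin: centre of its underside.
Mind the look-alikes: they are no part of the job. Leave any purple look-alike of the red_2 alone.

How it is judged:
By the outcome, as a careful person would: the job done as asked, in the order asked, and still so for the second after the job is handed in, with the robot touching nothing.
Of red_1, red_2, red_3 only 2 to 3 are there at a start; the rules pass over those that are not, and their reading is None.
Of yellow_1, yellow_2, yellow_3 only 2 to 3 are there at a start; the rules pass over those that are not, and their reading is None.
At some moment in a run one of red_1, red_2, red_3, yellow_1, yellow_2, yellow_3 may be knocked a few centimetres aside while the robot is not near it.
Once in a run the grip may slacken for a moment while it holds something.
It also fails if it takes over 210 s, if anything falls off the work surface, if the arm or the gripper's body presses on something with over 40 N, if the wrist force passes 120 N, or if a joint passes its speed limit or range.

## Working session

There is one attempt and no reset: what is moved stays moved. The work goes in short steps, Python scripts to look and compute and a tool call to move; the robot and the scene stay as the last step left them, time stands still between calls to the robot, and variables do not carry over. Pictures are saved under pics/ and viewed, and the job is handed in when it is done.

Besides the shell and the picture viewer there is one more tool, called in YAML: its name, and indented under it one key for each argument. jog_arm: Moves the arm, as the interface text tells. Shift numbers are shares of 60 cm and turn numbers shares of pi/2 rad, none past 1 either way. Its arguments: {"type":"object","properties":{"series":{"type":"array"},"newtons":{"type":"number"}},"required":["series"]}

```bash
mkdir -p pics
cat > h.py <<'E'
import numpy as np, cv2
from workcell import ctrl
from scipy.spatial.transform import Rotation as Ro
def save(cam,name):
    f=ctrl.grab_frame(cam); cv2.imwrite('pics/'+name+'.png',np.array(f['pixels'])); return f
def ray(f,uv):
    fl=200/np.tan(np.radians(f['fov_y'])/2)
    d=np.array([(uv[0]-f['cx'])/fl,(uv[1]-f['cy'])/fl,1.0]); R=np.array(f['R']);t=np.array(f['t'])
    return -R.T@t, R.T@d
def onz(f,uv,z):
    c,d=ray(f,uv); return c+d*(z-c[2])/d[2]
def proj(f,X):
    fl=200/np.tan(np.radians(f['fov_y'])/2)
    p=np.array(f['R'])@np.array(X)+np.array(f['t']); return np.array([f['cx']+fl*p[0]/p[2],f['cy']+fl*p[1]/p[2]])
def Rt():
    s=ctrl.observe(); return Ro.from_euler('xyz',s['ee_rot']).as_matrix(), np.array(s['position'])
E
python3 - <<'E'
from h import *
print(ctrl.observe())
for c in ['scene','side','wrist']:
    f=save(c,c+'0'); print(c,f['fov_y'],f['cx'],f['cy'],np.round(f['R'],3).tolist(),np.round(f['t'],1))
E
```

```text
{'t': 0.0, 'joint_pos': array([-1.24071372,  0.70705389, -0.02768028,  1.48502728,  0.02204575,
        0.950921  , -0.07548298]), 'dq': array([ 1.48984517e-03, -7.33710099e-04, -1.04648889e-03, -1.97499647e-03,
       -6.57595338e-05,  4.24418846e-04, -1.63993387e-03]), 'tau': array([ 1.33274039e-03, -8.83219600e+01,  1.23528052e+00, -2.36143380e+01,
        1.69651344e-02,  7.14260997e-03, -1.12594614e-05]), 'position': array([208.7657443 , 535.46054806, 230.84844877]), 'ee_rot': array([3.14155939e+00, 1.10528612e-03, 1.19910607e+00]), 'wrist_force': array([ 0.59775763, -0.50449892,  0.24848592]), 'moment': array([ 0.02219042, -0.00518093,  0.0229494 ]), 'grip_width': 85.49502730514304}
scene 57.278801309528525 321.0003058938207 197.56462652908252 [[0.859, 0.512, 0.005], [0.369, -0.612, -0.7], [-0.355, 0.603, -0.714]] [-480.6 -161.5 1136.3]
side 51.77549397225711 316.41254318928463 200.9862458771535 [[0.947, -0.322, 0.004], [-0.207, -0.619, -0.758], [0.246, 0.716, -0.653]] [-536.   171.3 1036.7]
wrist 68.23151622022513 318.1546679290831 192.31206433322393 [[0.364, 0.931, -0.001], [0.88, -0.344, 0.327], [0.304, -0.12, -0.945]] [-574.5  -41.4  381.3]
```

View pics/scene0.png

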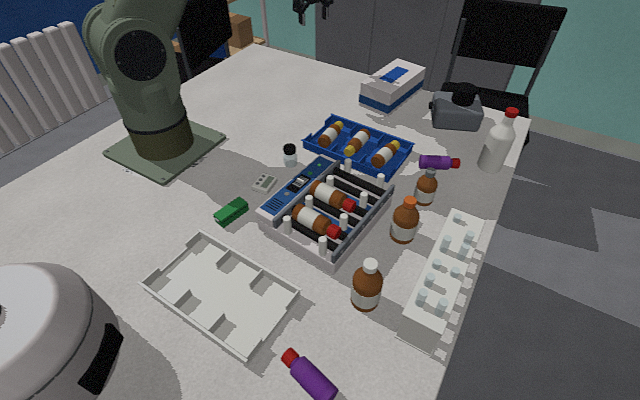

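View pics/side0.png

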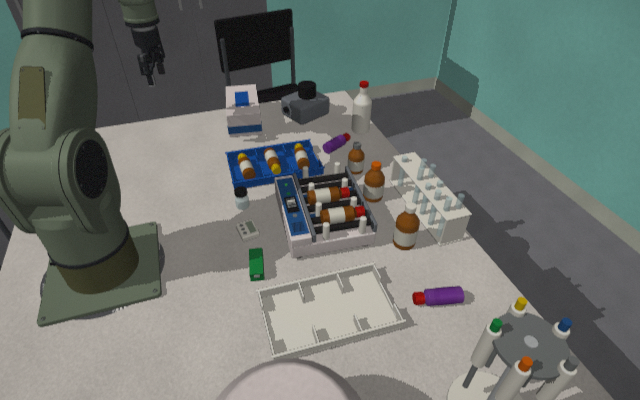

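View pics/wrist0.png

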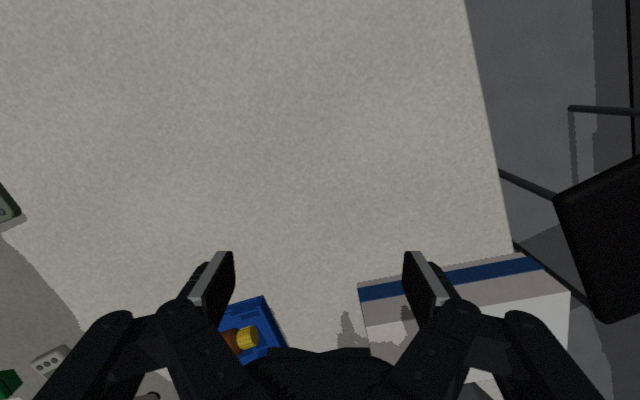

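Run:
```python
from h import *
F={}
for c in ['scene','side']:
    F[c]=save(c,c+'1')
    im=np.array(F[c]['pixels'])
    x0,y0,w,h=(240,110,170,170) if c=='scene' else (220,120,170,150)
    cv2.imwrite(f'pics/{c}z.png',cv2.resize(im[y0:y0+h,x0:x0+w],None,fx=3.5,fy=3.5,interpolation=cv2.INTER_CUBIC))
for q,z in [('red_1',94),('yellow_1',24),('mixer',40),('switch_ridge',87),('mixer_switch',87),('waiting_tray',15),('mixed_tray',15),('reagent_a',60),('stopper_jar',30),('bench_timer',18),('slide_box',30)]:
    for c in F:
        for d in ctrl.look_for(c,q)[:6]:
            if d['score']>.25: print(q,c,round(d['score'],2),np.round(d['at'],1),np.round(onz(F[c],d['at'],z)))
```

```text
red_1 scene 0.95 [438.7 164.3] [771. 232.  94.]
red_1 scene 0.92 [315.5 224.3] [ 605. -101.   94.]
red_1 scene 0.91 [331.5 197.9] [596. -14.  94.]
red_1 scene 0.63 [310.3 375.3] [ 760. -370.   94.]
red_1 side 0.86 [436.2 297.8] [ 695. -398.   94.]
red_1 side 0.79 [338.1 214. ] [593. -91.  94.]
red_1 side 0.7 [335.7 140.4] [711. 237.  94.]
red_1 side 0.65 [325.7 195.4] [588. -11.  94.]
yellow_1 scene 0.76 [383.3 153.8] [604. 283.  24.]
yellow_1 scene 0.71 [330.1 133.7] [421. 288.  24.]
yellow_1 scene 0.62 [357.7 140.8] [511. 300.  24.]
yellow_1 side 0.87 [273.6 158.6] [518. 300.  24.]
yellow_1 side 0.77 [300.2 156.1] [606. 286.  24.]
yellow_1 side 0.72 [247.2 163.3] [430. 302.  24.]
mixer scene 0.75 [325.3 209.8] [578. -10.  40.]
mixer side 0.89 [314.2 217.7] [549. -30.  40.]
mixer side 0.55 [372.6 183.8] [763.  56.  40.]
switch_ridge scene 0.59 [316.4 224.5] [604. -96.  87.]
switch_ridge side 0.66 [289.3 199.1] [493.  13.  87.]
mixer_switch scene 0.55 [232.2 214.6] [ 428. -168.   87.]
mixer_switch side 0.48 [289.5 200.2] [492.   9.  87.]
waiting_tray scene 0.98 [357.8 147.7] [522. 28
[... 535 characters left out ...]
 60.]
reagent_a side 0.89 [355.5 159.9] [750. 161.  60.]
reagent_a side 0.62 [403.7 227. ] [ 752. -158.   60.]
reagent_a side 0.56 [373.8 185.5] [751.  25.  60.]
stopper_jar scene 0.67 [291.  156.9] [385. 125.  30.]
stopper_jar side 0.78 [242.8 198.2] [382. 125.  30.]
stopper_jar side 0.67 [267.7 162.2] [493. 278.  30.]
bench_timer scene 0.59 [264.4 183. ] [376.   7.  18.]
bench_timer scene 0.53 [367.2 285.4] [ 753. -134.   18.]
bench_timer scene 0.45 [325.9 215.7] [579.  -9.  18.]
bench_timer side 0.66 [245.7 228.5] [366.  11.  18.]
slide_box scene 0.66 [230.1 214.3] [ 381. -136.   30.]
slide_box scene 0.37 [360.5 147.9] [537. 266.  30.]
slide_box side 0.74 [255.7 264.6] [ 363. -134.   30.]
```

```bash
ls pics
```

```text
scene0.png
scene1.png
scenez.png
side0.png
side1.png
sidez.png
wrist0.png
```

View pics/scenez.png

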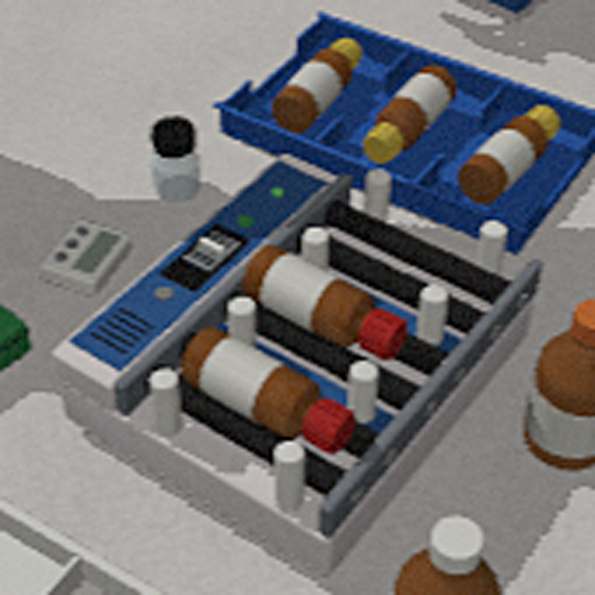

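View pics/sidez.png

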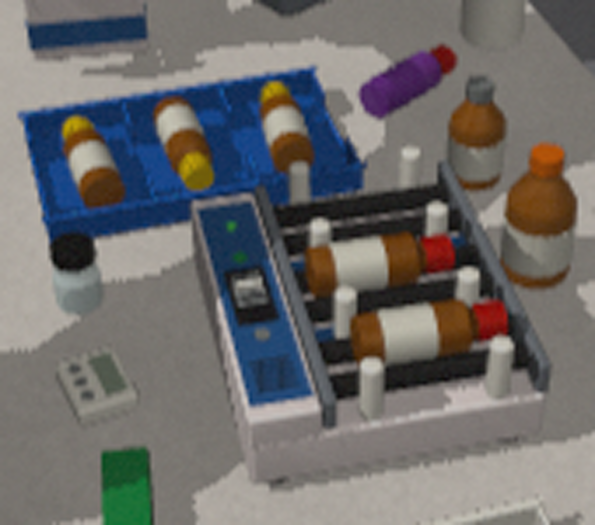

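```bash
cat > fit.py <<'E'
from h import *
from scipy.optimize import minimize
a=np.linspace(0,2*np.pi,24,endpoint=False)
def circ(x,r): return np.c_[np.full(24,x),r*np.cos(a),r*np.sin(a)]
BAR=np.r_[circ(-41,20),circ(33,20)]; BAR2=np.r_[circ(33,20),circ(41,18),circ(45,13)]; CAP=np.r_[circ(45,14),circ(71,14)]
def sil(f,p,z):
    c,s=np.cos(p[2]),np.sin(p[2]); m=np.zeros((400*4,640*4),np.uint8)
    for P in (BAR,BAR2,CAP):
        W=np.c_[p[0]+c*P[:,0]-s*P[:,1],p[1]+s*P[:,0]+c*P[:,1],z+P[:,2]]
        q=np.array([proj(f,w) for w in W])
        cv2.fillConvexPoly(m,cv2.convexHull(np.round((q*4+1.5)).astype(np.int32)),1)
    return cv2.resize(m*255,(640,400),interpolation=cv2.INTER_AREA)/255.
def fitb(fm,p0,z):
    # fm: list of (frame,mask)
    def cost(v):
        p=np.array(p0)+np.array([v[0]*10,v[1]*10,v[2]*.15]); t=0
        for f,m in fm:
            s=sil(f,p,z); t+=1-np.minimum(s,m).sum()/np.maximum(s,m).sum()
        return t/len(fm)
    r=minimize(cost,[0,0,0],method='Nelder-Mead',options=dict(initial_simplex=[[-.7,-.7,-.7],[1,0,0],[0,1,0],[0,0,1]],maxfev=160,xatol=.02,fatol=1e-4))
    return np.array(p0)+r.x*[10,10,.15], r.fun
E
python3 - <<'E'
from fit import *
f1=ctrl.grab_frame('scene');f2=ctrl.grab_frame('side')
S=np.array([(165,374),(241,303),(315,233),(377,175),(290,448),(363,366),(433,290),(492,227)])/3.5+[240,110]
D=np.array([(371,364),(345,290),(319,223),(298,167),(500,343),(468,271),(437,207),(410,152)])/3.5+[220,120]
L=np.array([(x+27.5,y) for x in(-48,48) for y in (-121,-42,42,121)])
for P,f in((S,f1),(D,f2)):
    W=np.array([onz(f,p,106)[:2] for p in P]); 
    A=L-L.mean(0);B=W-W.mean(0); th=np.arctan2((A[:,0]*B[:,1]-A[:,1]*B[:,0]).sum(),(A*B).sum())
    c,s=np.cos(th),np.sin(th);R=np.array([[c,-s],[s,c]]); o=W.mean(0)-R@L.mean(0)
    print('mixer',o,th,'res',np.round(W-(L@R.T+o),1).tolist(), 'scale',np.sqrt((B**2).sum()/(A**2).sum()))
ms={}
for q,p0s,z in [('yellow_1',[(425,295,1.2),(514,300,-1.5),(605,285,1.4)],24),('red_1',[(600,-97,0),(592,-12,0)],94)]:
    M=[(f,c,ctrl.cut_out(c,q)) for f,c in((f1,'scene'),(f2,'side'))]
    for p0 in p0s:
        fm=[]
        for f,c,ds in M:
            u=proj(f,[p0[0],p0[1],z]); b=min(ds,key=lambda d:np.hypot(*(np.array(d['at'])-u)))
            dd=np.hypot(*(np.array(b['at'])-u))
            if dd<14: fm.append((f,np.array(b['pixels']).astype(float)))
            else: print('skip',c,dd)
        print(q,len(fm),*[ (np.round(r[0],3),round(r[1],3)) for r in [fitb(fm,p0,z)]+[fitb([k],p0,z) for k in fm]])
E
```

```text
mixer [578.48503135  -6.8740494 ] -0.09153860609043175 res [[0.3, 2.0], [0.5, -0.3], [0.5, -0.4], [0.7, -1.9], [0.2, 0.8], [-0.9, 1.0], [-0.9, 0.3], [-0.4, -1.5]] scale 0.9885722200101763
mixer [578.65028281  -9.16902235] -0.09362836987415514 res [[0.2, 0.2], [1.3, 2.1], [0.1, 0.6], [-0.4, -2.1], [-0.9, 0.2], [0.7, 2.2], [-0.0, -0.7], [-1.0, -2.5]] scale 0.9892536406102377
yellow_1 2 (array([423.035, 280.76 ,   1.607]), np.float64(0.091)) (array([423.393, 279.536,   1.597]), np.float64(0.057)) (array([423.112, 286.485,   1.612]), np.float64(0.105))
yellow_1 2 (array([512.684, 304.045,  -1.597]), np.float64(0.095)) (array([512.308, 304.662,  -1.592]), np.float64(0.063)) (array([512.671, 306.035,  -1.586]), np.float64(0.118))
yellow_1 2 (array([607.677, 280.953,   1.427]), np.float64(0.144)) (array([606.937, 280.703,   1.439]), np.float64(0.108)) (array([609.168, 284.486,   1.422]), np.float64(0.152))
red_1 2 (array([ 5.88962e+02, -9.13760e+01, -1.00000e-01]), np.float64(0.095)) (array([ 5.88425e+02, -9.20500e+01, -9.00000e-02]), np.float64(0.08)) (array([ 5.89468e+02, -8.93570e+01, -1.26000e-01]), np.float64(0.102))
red_1 2 (array([ 5.81568e+02, -6.57400e+00, -9.70000e-02]), np.float64(0.069)) (array([ 5.81335e+02, -6.42600e+00, -1.01000e-01]), np.float64(0.049)) (array([ 5.8242e+02, -6.5000e+00, -8.7000e-02]), np.float64(0.088))
```

```bash
cat >> fit.py <<'E'
def box(f,p,lx,ly,h):
    c,s=np.cos(p[2]),np.sin(p[2])
    q=np.array([proj(f,[p[0]+c*x-s*y,p[1]+s*x+c*y,z]) for x in(-lx/2,lx/2) for y in(-ly/2,ly/2) for z in(0,h)])
    m=np.zeros((1600,2560),np.uint8); cv2.fillConvexPoly(m,cv2.convexHull(np.round(q*4+1.5).astype(np.int32)),1)
    return cv2.resize(m*255,(640,400),interpolation=cv2.INTER_AREA)/255.
def fitbox(fm,p0,lx,ly,h):
    def cost(v):
        p=np.array(p0)+np.array([v[0]*10,v[1]*10,v[2]*.1]); t=0
        for f,m in fm:
            s=box(f,p,lx,ly,h); t+=1-np.minimum(s,m).sum()/np.maximum(s,m).sum()
        return t/len(fm)
    r=minimize(cost,[0,0,0],method='Nelder-Mead',options=dict(initial_simplex=[[-.7,-.7,-.7],[1,0,0],[0,1,0],[0,0,1]],maxfev=160,xatol=.02,fatol=1e-4))
    return np.array(p0)+r.x*[10,10,.1], r.fun
E
python3 - <<'E'
from fit import *
f1=ctrl.grab_frame('scene');f2=ctrl.grab_frame('side')
hsv={}
for f in(f1,f2): hsv[id(f)]=cv2.cvtColor(np.array(f['pixels']),cv2.COLOR_BGR2HSV)
for q,p0 in(('waiting_tray',(515,290,0)),('mixed_tray',(490,-298,0))):
    fm=[]
    for f,c in((f1,'scene'),(f2,'side')):
        u=proj(f,[p0[0],p0[1],15]); ds=ctrl.cut_out(c,q); b=min(ds,key=lambda d:np.hypot(*(np.array(d['at'])-u)))
        m=np.array(b['pixels']).astype(np.uint8)
        pts=np.argwhere(m)[:,::-1].astype(np.int32); mm=np.zeros((400,640),np.uint8)
        cv2.fillConvexPoly(mm,cv2.convexHull(pts),1); fm.append((f,mm.astype(float)))
        print(c,b['score'],m.sum(),mm.sum())
    for k in (fm,fm[:1],fm[1:]): print(q,*fitbox(k,p0,290,170,30))
E
```

```text
scene 0.62 2648 4252
side 0.73 2186 3445
waiting_tray [ 5.15911860e+02  2.92688025e+02 -3.77788163e-02] 0.037291043160139925
waiting_tray [ 5.15974022e+02  2.93039060e+02 -3.19282565e-02] 0.033242363673636866
waiting_tray [ 5.16065046e+02  2.93728226e+02 -4.40591162e-02] 0.04025103206329239
scene 0.82 11319 11752
side 0.58 9395 9784
mixed_tray [ 4.93253787e+02 -2.99031760e+02 -3.80290804e-02] 0.043695884019981035
mixed_tray [ 4.91976619e+02 -2.99392727e+02 -2.61787928e-02] 0.040795726682632094
mixed_tray [ 4.92250836e+02 -2.98195358e+02 -5.20652964e-02] 0.045459534560334136
```

```bash
cat >> h.py <<'E'
def go(x,y,z,yaw,grip=1):
    R,p=Rt(); s=ctrl.observe()
    T=Ro.from_euler('xyz',[np.pi,0,yaw]).as_matrix()
    d=R.T@(np.array([x,y,z])-p); rv=Ro.from_matrix(R.T@T).as_rotvec()
    print('row',np.round(d/600,4).tolist()+np.round(rv/(np.pi/2),4).tolist()+[grip],'dist',round(np.linalg.norm(d)),'rows',round(max(np.linalg.norm(d)/62.5,np.degrees(np.linalg.norm(rv))/10.7),1))
    print('t',round(s['t'],2),'p',np.round(p,1),'yaw',round(s['ee_rot'][2],3),'w',round(s['grip_width'],1),'F',np.round(s['wrist_force'],1))
E
python3 -c "
from h import *
go(492,8,200,1.478)
f=ctrl.grab_frame('wrist');R,p=Rt();C=-np.array(f['R']).T@f['t'];print('cam in tool',R.T@(C-p),(np.array(f['R'])@R).round(3))"
```

```text
row [-0.648, 0.7591, 0.0522, -0.0, 0.0001, -0.1776, 1] dist 600 rows 9.6
t 1.95 p [208.9 535.7 231.3] yaw 1.199 w 85.4 F [ 0.8 -0.1  0.5]
cam in tool [-3.29414985e-02 -8.51342693e+01 -1.42587991e+02] [[ 1.     0.001 -0.   ]
 [-0.001  0.945 -0.327]
 [-0.     0.327  0.945]]
```

jog_arm:
  series:
    - [-0.648, 0.759, 0.052, 0, 0, -0.178, 0]
    - [-0.648, 0.759, 0.052, 0, 0, -0.178, 0]
    - [-0.648, 0.759, 0.052, 0, 0, -0.178, 0]
    - [-0.648, 0.759, 0.052, 0, 0, -0.178, 0]
    - [-0.648, 0.759, 0.052, 0, 0, -0.178, 0]

```text
t: 2.62
position: [357.1, 259.0, 215.1]
ee_rot: [3.141, -0.0, 1.479]
wrist_force: [1.0, -0.2, -0.7]
grip_width: 42.9
```

```bash
python3 -c "
from h import *
go(492,8,180,1.478)"
```

```text
row [-0.3959, 0.2622, 0.0585, 0.0003, -0.0002, 0.0005, 1] dist 287 rows 4.6
t 2.62 p [357.1 259.  215.1] yaw 1.479 w 42.9 F [ 1.  -0.2 -0.7]
```

jog_arm:
  series:
    - [-0.396, 0.262, 0.058, 0, 0, 0, -0.58]
    - [-0.396, 0.262, 0.058, 0, 0, 0, -0.58]
    - [-0.396, 0.262, 0.058, 0, 0, 0, -0.58]
    - [-0.396, 0.262, 0.058, 0, 0, 0, -0.58]
    - [-0.396, 0.262, 0.058, 0, 0, 0, -0.58]

```text
t: 3.25
position: [492.7, 5.0, 180.0]
ee_rot: [3.141, 0.0, 1.476]
wrist_force: [-0.7, 1.1, -0.5]
grip_width: 18.1
```

```bash
python3 -c "
from h import *
go(492,8,120,1.478)
f=save('wrist','w1')
m=Ro.from_euler('z',-0.0926).as_matrix(); o=np.array([578.5,-6.8,0])
for l in ([-84.5,7,87],[-84.5,-7,87],[-20.5,42,106],[-20.5,-42,106],[12.5,0,94]): 
  w=o+m@np.array(l); print(l,w.round(1),proj(f,w).round(1))
for q in ('switch_ridge','mixer_switch','red_1'):
  for d in ctrl.look_for('wrist',q): print(q,round(d['score'],2),np.round(d['at'],1),onz(f,d['at'],87).round(1))
"
```

```text
row [0.005, -0.0017, 0.1, 0.0004, 0.0001, -0.0012, 1] dist 60 rows 1.0
t 3.25 p [492.7   5.  180. ] yaw 1.476 w 18.1 F [-0.7  1.1 -0.5]
[-84.5, 7, 87] [495.   8.  87.] [321.8 198.5]
[-84.5, -7, 87] [493.7  -6.   87. ] [305.4 198.5]
[-20.5, 42, 106] [562.   36.9 106. ] [362.7 275.8]
[-20.5, -42, 106] [554.2 -46.7 106. ] [265.1 276. ]
[12.5, 0, 94] [590.9  -8.   94. ] [314.3 298.3]
switch_ridge 0.69 [324.3 192.7] [490.   10.5  87. ]
mixer_switch 0.69 [320.7 191.7] [488.9   7.6  87. ]
red_1 0.87 [ 71.4 362.9] [ 654.2 -272.2   87. ]
red_1 0.8 [316.9 296.6] [594.8  -5.9  87. ]
red_1 0.65 [585.8 338.5] [672.1 261.9  87. ]
red_1 0.56 [221.6 274.2] [561.2 -92.1  87. ]
```

View pics/w1.png

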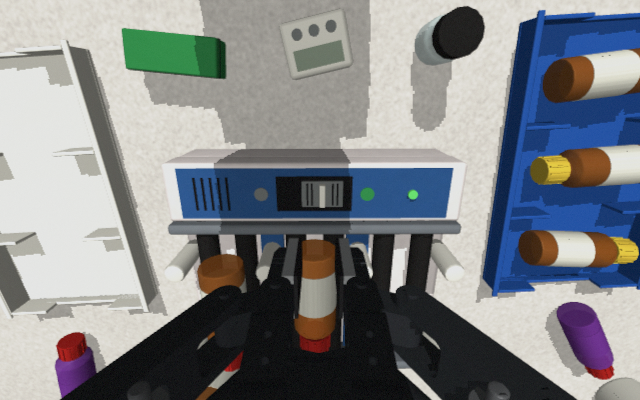

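```bash
python3 -c "
from h import *
im=cv2.imread('pics/w1.png'); cv2.imwrite('pics/w1z.png',cv2.resize(im[160:230,160:480],None,fx=2.5,fy=2.5,interpolation=cv2.INTER_CUBIC))
f=ctrl.grab_frame('wrist')
print(onz(f,(322,196),85))
"
```

```text
[492.68631503  11.18637303  85.        ]
```

View pics/w1z.png

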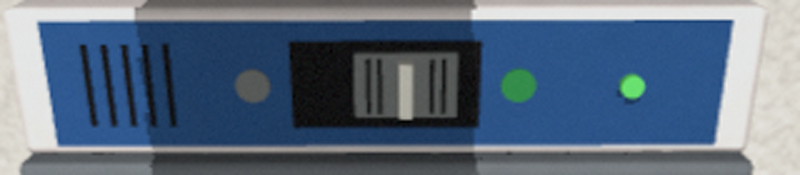

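```bash
python3 -c "
from h import *
f=save('wrist','w2')
im=np.array(f['pixels']);cv2.imwrite('pics/w2z.png',cv2.resize(im[160:230,260:390],None,fx=5,fy=5,interpolation=cv2.INTER_CUBIC))
c=im[188:206,300:345].astype(int).min(2); ys,xs=np.where(c>150); print(xs.mean()+300,ys.mean()+188,xs.min()+300,xs.max()+300,ys.min()+188,ys.max()+188)
print(onz(f,(xs.mean()+300,ys.mean()+188),86))
go(492,8,86,1.478)
"
```

```text
317.5 196.5 316 319 188 205
[492.35917292   8.13344973  86.        ]
row [-0.0015, 0.0006, 0.1575, 0.0004, -0.0004, 0.0013, 1] dist 95 rows 1.5
t 3.55 p [491.6   8.9 180.5] yaw 1.48 w 18.1 F [-0.5 -1.   0.7]
```

View pics/w2z.png

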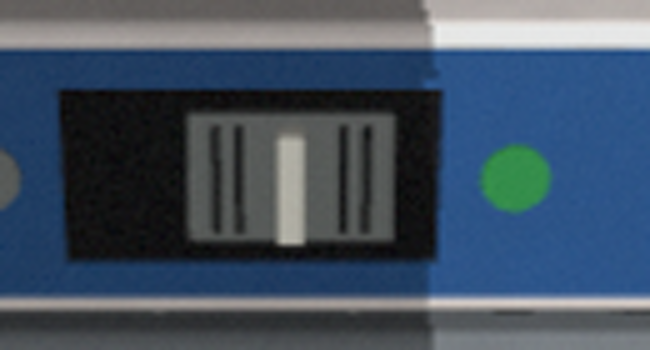

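jog_arm:
  series:
    - [-0.001, 0.001, 0.1, 0, 0, 0, -0.58]
    - [-0.001, 0.001, 0.15, 0, 0, 0, -0.58]
    - [-0.001, 0.001, 0.158, 0, 0, 0, -0.58]
    - [-0.001, 0.001, 0.16, 0, 0, 0, -0.58]
  newtons: 20

```text
t: 4.05
position: [492.5, 8.8, 85.4]
ee_rot: [3.14, -0.001, 1.481]
wrist_force: [-0.1, 0.5, 0.8]
grip_width: 17.6
```

```bash
python3 -c "
from h import *
f=save('wrist','w3')
go(492.3,8.1,83.5,1.478)
"
```

```text
row [-0.001, -0.0005, 0.0034, 0.0012, -0.0006, 0.0016, 1] dist 2 rows 0.0
t 4.1 p [492.7   8.7  85.5] yaw 1.481 w 17.7 F [-0.6  0.3  0.5]
```

View pics/w3.png

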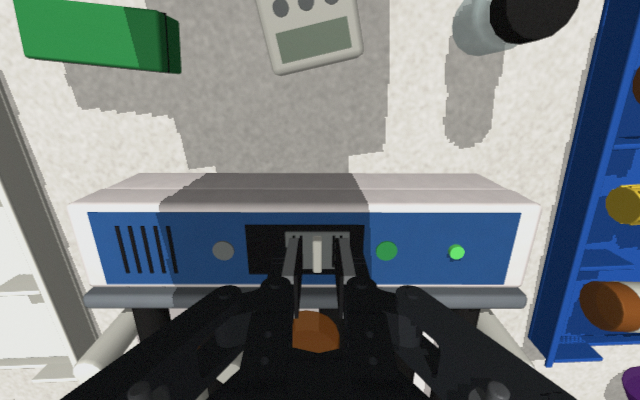

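jog_arm:
  series:
    - [0, 0, 0.002, 0, 0, 0, -1]
    - [0, 0, 0.002, 0, 0, 0, -1]
    - [0, 0, 0.002, 0, 0, 0, -1]
  newtons: 25

```text
t: 4.47
position: [493.0, 8.2, 85.4]
ee_rot: [3.138, -0.001, 1.48]
wrist_force: [-2.5, -3.3, 8.8]
grip_width: 3.6
```

jog_arm:
  series:
    - [-0.008, 0, -0.001, 0, 0, 0, -1]
    - [-0.016, 0, -0.001, 0, 0, 0, -1]
    - [-0.024, 0, -0.001, 0, 0, 0, -1]
    - [-0.024, 0, -0.001, 0, 0, 0, -1]

```text
t: 4.97
position: [491.7, -6.0, 86.0]
ee_rot: [3.138, -0.001, 1.48]
wrist_force: [1.2, 3.1, -17.5]
grip_width: 3.3
```

```bash
python3 -c "
from h import *
f=save('wrist','w4')
go(492.3,-6,83.5,1.478)
"
```

```text
row [0.0001, 0.0011, 0.0041, 0.0021, -0.0007, 0.0013, 1] dist 3 rows 0.0
t 5.03 p [491.7  -6.   86. ] yaw 1.48 w 3.6 F [  1.    3.4 -17.6]
```

View pics/w4.png

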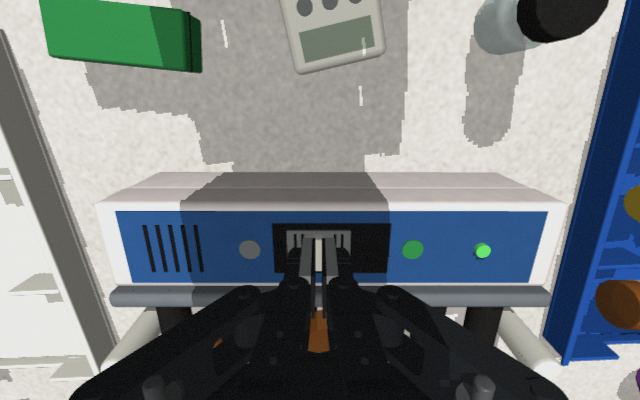

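jog_arm:
  series:
    - [0, 0, 0, 0, 0, 0, -0.6]
    - [0, 0, 0, 0, 0, 0, -0.6]
    - [0, 0, -0.1, 0, 0, 0, -0.6]
    - [0, 0, -0.16, 0, 0, 0, 0]
    - [0, 0, -0.16, 0, 0, 0, 0.4]

```text
t: 5.65
position: [492.4, -6.2, 184.5]
ee_rot: [3.134, -0.001, 1.48]
wrist_force: [0.9, -0.2, -0.8]
grip_width: 52.8
```

```bash
cat > look.py <<'E'
from fit import *
import sys
def bottles(q,p0s,z,cams=('scene','side')):
    F=[]
    for c in cams:
        f=ctrl.grab_frame(c); F.append((f,c,ctrl.cut_out(c,q)))
    for p0 in p0s:
        fm=[]
        for f,c,ds in F:
            u=proj(f,[p0[0],p0[1],z]); 
            if not ds: continue
            b=min(ds,key=lambda d:np.hypot(*(np.array(d['at'])-u)))
            dd=np.hypot(*(np.array(b['at'])-u))
            if dd<16: fm.append((f,np.array(b['pixels']).astype(float)))
            else: print('skip',c,round(dd))
        if fm: r=fitb(fm,p0,z); print(q,p0,len(fm),np.round(r[0],3),round(r[1],3))
E
python3 -c "
from look import *
f=save('wrist','w5')
bottles('red_1',[(589,-91,-.09),(582,-6.5,-.09)],94)
go(582,-7.5,180,1.478)
im=np.array(f['pixels']);cv2.imwrite('pics/w5.png',im)
"
```

```text
red_1 (589, -91, -0.09) 2 [ 5.89552e+02 -9.10130e+01 -9.20000e-02] 0.066
red_1 (582, -6.5, -0.09) 2 [ 5.82326e+02 -6.90300e+00 -8.30000e-02] 0.082
row [0.0113, 0.1512, 0.0025, 0.0013, -0.0005, 0.0014, 1] dist 91 rows 1.5
t 5.9 p [491.   -6.1 181.3] yaw 1.48 w 59.7 F [0.2 0.6 0.4]
```

View pics/w5.png

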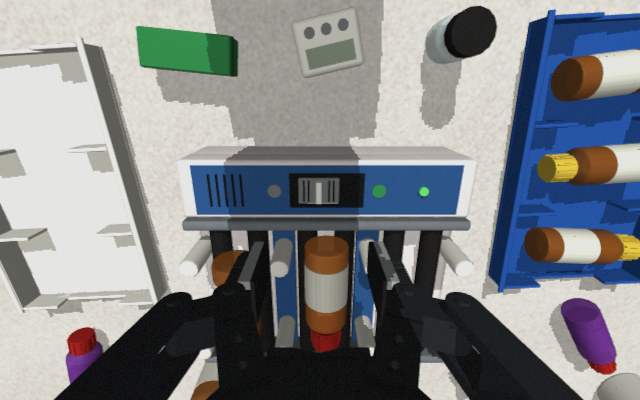

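```bash
python3 -c "
from h import *
f=ctrl.grab_frame('wrist');R,p=Rt()
for x in (0,8.8,30):
  for z in (-13,-8,-5,0,5): print(x,z,proj(f,p+R@np.array([x,-11,z])).round(1),proj(f,p+R@np.array([x,11,z])).round(1))
"
python3 - <<'E'
import cv2
a=cv2.imread('pics/w4.png')[210:330,250:390];b=cv2.imread('pics/w3.png')[210:330,250:390];c=cv2.imread('pics/w5.png')[210:330,220:440]
cv2.imwrite('pics/tips.png',cv2.resize(cv2.hconcat([b,a]),None,fx=2.8,fy=2.8,interpolation=cv2.INTER_CUBIC))
cv2.imwrite('pics/tips2.png',cv2.resize(c,None,fx=3,fy=3,interpolation=cv2.INTER_CUBIC))
E
```

```text
0 -13 [317.9 248. ] [317.9 285.3]
0 -8 [317.9 243.1] [317.9 279.5]
0 -5 [317.9 240.2] [317.9 276.1]
0 0 [317.9 235.8] [317.9 270.8]
0 5 [317.9 231.6] [317.9 265.8]
8.8 -13 [335.6 248. ] [334.8 285.3]
8.8 -8 [335. 243.] [334.3 279.4]
8.8 -5 [334.7 240.2] [334.  276.1]
8.8 0 [334.2 235.8] [333.6 270.8]
8.8 5 [333.8 231.6] [333.2 265.8]
30 -13 [378.3 247.9] [375.5 285.2]
30 -8 [376.4 243. ] [373.8 279.4]
30 -5 [375.3 240.2] [372.8 276.1]
30 0 [373.6 235.7] [371.2 270.8]
30 5 [372.  231.5] [369.8 265.8]
```

View pics/tips.png

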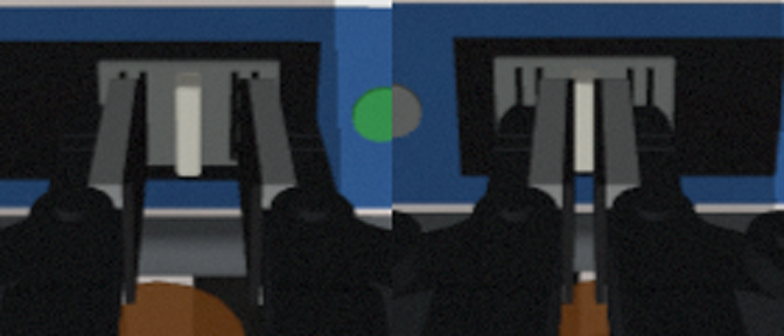

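View pics/tips2.png

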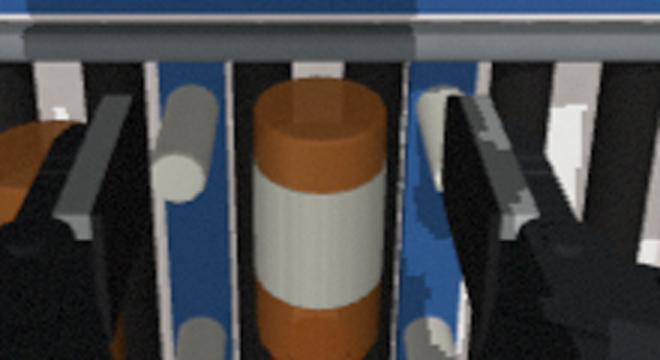

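jog_arm:
  series:
    - [0.011, 0.151, 0.0, 0, 0, 0.001, 0.4]
    - [0.011, 0.151, 0.0, 0, 0, 0.001, 0.4]
    - [0.011, 0.151, 0.08, 0, 0, 0.001, 0.4]
    - [0.011, 0.151, 0.14, 0, 0, 0.001, 0.4]

```text
t: 6.45
position: [581.5, -7.5, 95.2]
ee_rot: [3.141, -0.001, 1.479]
wrist_force: [0.9, 0.2, -0.9]
grip_width: 59.8
```

```bash
python3 -c "
from h import *
f=save('wrist','w6')
go(582.3,-7.2,80,1.478,.4)
"
```

```text
row [0.001, 0.0042, 0.0189, -0.0029, -0.0001, 0.0007, 0.4] dist 12 rows 0.2
t 6.5 p [579.8  -7.6  91.4] yaw 1.479 w 59.8 F [-2.7  0.2 -7.2]
```

View pics/w6.png

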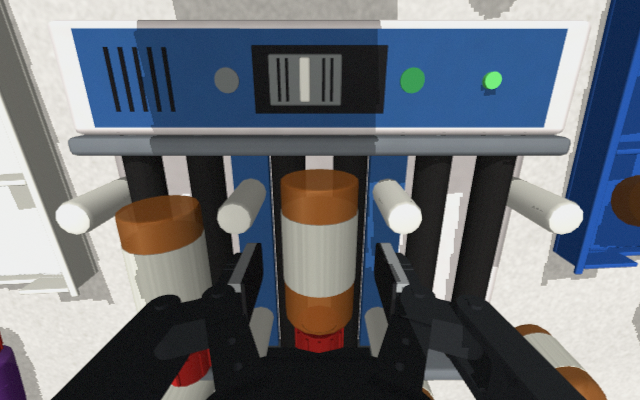

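jog_arm:
  series:
    - [0.001, 0.004, 0.019, 0, 0, 0, 0.4]
    - [0.001, 0.004, 0.019, 0, 0, 0, -0.4]
    - [0.001, 0.004, 0.019, 0, 0, 0, -0.4]
    - [0.001, 0.004, 0.019, 0, 0, 0, -0.4]
    - [0.001, 0.004, 0.019, 0, 0, 0, -0.4]
  newtons: 50

```text
t: 7.12
position: [582.4, -7.2, 80.4]
ee_rot: [-3.138, -0.0, 1.479]
wrist_force: [-0.4, 0.5, -1.6]
grip_width: 38.3
```

```bash
python3 -c "
from h import *
go(587.8,-290.3,200,-0.035,-1)
"
```

```text
row [-0.4689, 0.0515, -0.1997, -0.0021, 0.0018, 0.9638, -1] dist 307 rows 8.1
t 7.12 p [582.4  -7.2  80.4] yaw 1.479 w 38.3 F [-0.4  0.5 -1.6]
```

jog_arm:
  series:
    - [0, 0, -0.06, 0, 0, 0, -1]
    - [0, 0, -0.14, 0, 0, 0, -1]
    - [0, 0, -0.2, 0, 0, 0, -1]
    - [-0.15, 0.017, -0.2, 0, 0, 0.12, -1]
    - [-0.25, 0.027, -0.2, 0, 0, 0.24, -1]

```text
t: 7.75
position: [585.0, -133.8, 201.1]
ee_rot: [-3.139, 0.001, 1.099]
wrist_force: [0.3, -0.6, -1.6]
grip_width: 38.8
```

```bash
python3 -c "
from h import *
save('wrist','w7')
go(587.8,-290.3,200,-0.035,-1)
"
```

```text
row [-0.212, 0.1211, 0.0024, 0.0018, 0.0041, 0.7097, -1] dist 147 rows 6.0
t 7.8 p [ 583.7 -143.9  200.7] yaw 1.08 w 38.3 F [ -1.9 -14.   -2.5]
```

View pics/w7.png

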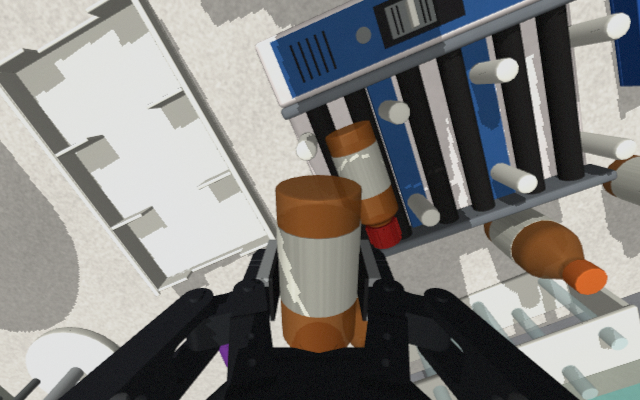

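jog_arm:
  series:
    - [-0.07, 0.04, 0, 0, 0, 0.12, -1]
    - [-0.15, 0.08, 0, 0, 0, 0.24, -1]
    - [-0.212, 0.121, 0.002, 0, 0.002, 0.36, -1]
    - [-0.212, 0.121, 0.002, 0, 0.002, 0.48, -1]
    - [-0.212, 0.121, 0.002, 0, 0.002, 0.6, -1]

```text
t: 8.43
position: [587.5, -290.6, 200.2]
ee_rot: [3.139, 0.002, 0.16]
wrist_force: [-0.4, 0.1, -1.7]
grip_width: 38.5
```

```bash
python3 -c "
from h import *
go(587.8,-290.3,70,-0.035,-1)
"
```

```text
row [0.0009, -0.0011, 0.2169, 0.002, 0.0011, 0.1241, -1] dist 130 rows 2.1
t 8.43 p [ 587.5 -290.6  200.2] yaw 0.16 w 38.5 F [-0.4  0.1 -1.7]
```

jog_arm:
  series:
    - [0.001, -0.001, 0.05, 0.002, 0.001, 0.12, -1]
    - [0.001, -0.001, 0.13, 0.002, 0.001, 0.124, -1]
    - [0.001, -0.001, 0.2, 0.002, 0.001, 0.124, -1]
    - [0.001, -0.001, 0.217, 0.002, 0.001, 0.124, -1]
    - [0.001, -0.001, 0.217, 0.002, 0.001, 0.124, -1]

```text
t: 9.05
position: [588.1, -290.4, 70.7]
ee_rot: [3.141, -0.0, -0.035]
wrist_force: [1.1, 0.6, -1.3]
grip_width: 38.3
```

```bash
python3 -c "
from h import *
f=save('wrist','w8'); f2=save('side','s8')
go(587.8,-290.3,12,-0.035,-1)
"
```

```text
row [-0.0016, -0.0008, 0.0996, 0.0006, -0.0013, 0.0001, -1] dist 60 rows 1.0
t 9.15 p [ 588.6 -290.7   71.8] yaw -0.035 w 38.4 F [-0.5  0.1 -2.2]
```

View pics/w8.png

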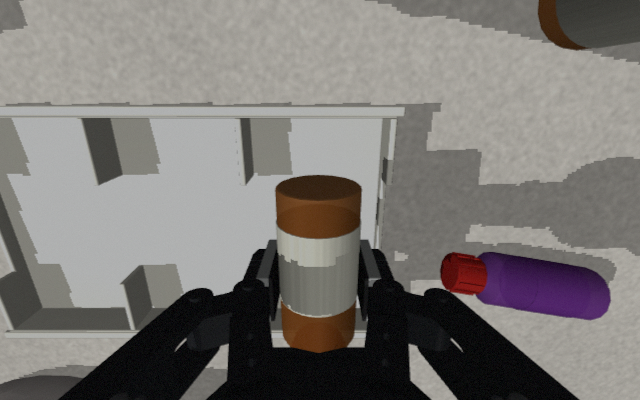

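View pics/s8.png

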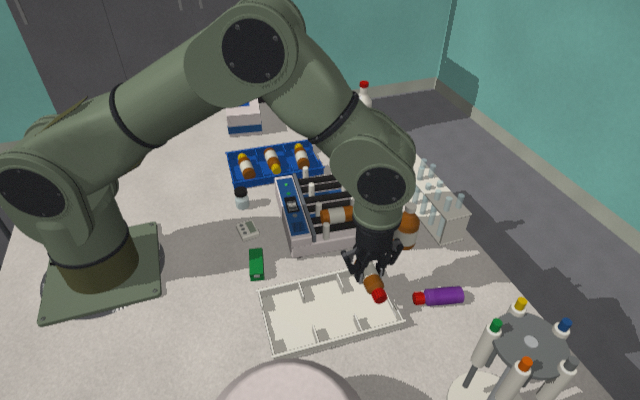

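jog_arm:
  series:
    - [-0.001, -0.001, 0.07, 0, -0.001, 0, -1]
    - [-0.001, -0.001, 0.098, 0, -0.001, 0, -1]
    - [-0.001, -0.001, 0.101, 0, -0.001, 0, -1]
    - [-0.001, -0.001, 0.101, 0, -0.001, 0, -1]

```text
t: 9.65
position: [588.7, -290.5, 12.4]
ee_rot: [3.14, -0.002, -0.035]
wrist_force: [-0.1, 0.5, -1.1]
grip_width: 37.9
```

jog_arm:
  series:
    - [0, 0, 0.0035, 0, 0, 0, -1]
    - [0, 0, 0.0035, 0, 0, 0, 0.4]
    - [0, 0, 0.0035, 0, 0, 0, 0.4]
    - [0, 0, 0.0035, 0, 0, 0, 0.4]

```text
t: 10.15
position: [588.8, -290.5, 10.5]
ee_rot: [3.14, -0.002, -0.035]
wrist_force: [-0.1, -0.3, -0.1]
grip_width: 59.5
```

jog_arm:
  series:
    - [0, 0, -0.08, 0, 0, 0, 0.4]
    - [0, 0, -0.18, 0, 0, 0, 0.4]
    - [0, 0, -0.28, 0, 0, -0.1, 0.4]
    - [0, -0.08, -0.28, 0, 0, -0.21, 0.4]
    - [0, -0.18, -0.28, 0, 0, -0.33, 0.4]

```text
t: 10.78
position: [592.1, -181.8, 178.9]
ee_rot: [3.138, -0.002, 0.487]
wrist_force: [2.4, 0.4, -0.2]
grip_width: 59.5
```

```bash
python3 -c "
from h import *
save('wrist','w9')
go(589.5,-92,175,1.478,.4)
"
```

```text
row [0.0589, -0.1193, 0.0068, 0.0004, -0.0032, -0.6189, 0.4] dist 80 rows 5.2
t 10.82 p [ 593.2 -171.8  178.8] yaw 0.506 w 60.2 F [ 2.1 12.9  0.9]
```

View pics/w9.png

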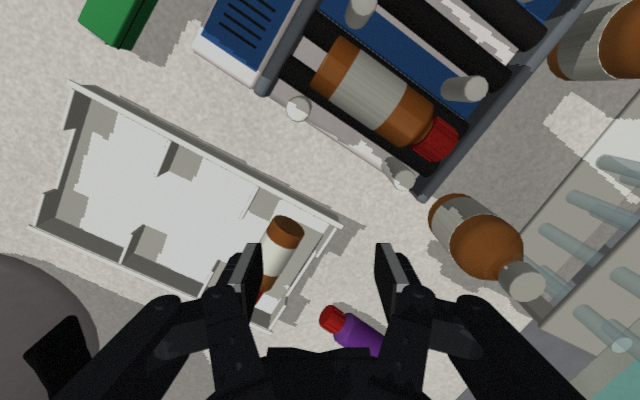

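The first red bottle lies in its bay (around pixel 280,260). On to the right-hand one.

jog_arm:
  series:
    - [0.059, -0.119, 0.007, 0, 0, -0.12, 0.4]
    - [0.059, -0.119, 0.007, 0, 0, -0.24, 0.4]
    - [0.059, -0.119, 0.007, 0, 0, -0.36, 0.4]
    - [0.059, -0.119, 0.007, 0, 0, -0.49, 0.4]
    - [0.059, -0.119, 0.007, 0, 0, -0.619, 0.4]

```text
t: 11.45
position: [589.6, -92.2, 174.9]
ee_rot: [3.139, -0.004, 1.426]
wrist_force: [0.1, -0.8, -0.1]
grip_width: 59.8
```

```bash
python3 -c "
from h import *
f=save('wrist','w10')
p=Rt()[1]
m=Ro.from_euler('z',-0.0926).as_matrix(); o=np.array([578.5,-6.8,0])
for d in ctrl.look_for('wrist','red_1'): print(d['score'],d['at'],onz(f,d['at'],100))
b=np.array([589.5,-91.5,94]); u=m@np.array([1,0,0])
for k in(-41,0,41,71): print(k,proj(f,b+u*k).round())
go(589.5,-92,105,1.478,.4)
"
```

```text
0.88 [124.6, 203.0] [ 566.66296342 -242.46964454  100.        ]
0.81 [318.4, 208.0] [593.25530503 -92.11935684 100.        ]
0.7 [122.7, 302.3] [ 657.57625569 -278.25171872  100.        ]
-41 [316. 151.]
0 [318. 201.]
41 [321. 246.]
71 [323. 275.]
row [0.0002, -0.0005, 0.1164, 0.0017, -0.0026, -0.0355, 0.4] dist 70 rows 1.1
t 11.55 p [589.6 -92.4 174.9] yaw 1.422 w 59.5 F [ 0.6 -0.4 -0.2]
```

View pics/w10.png

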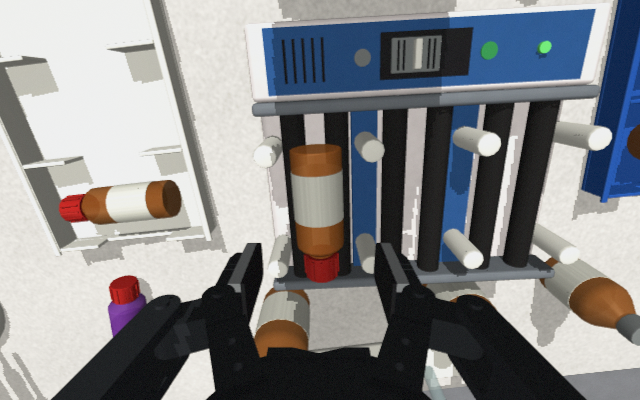

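jog_arm:
  series:
    - [0, -0.001, 0.06, 0.001, -0.002, -0.036, 0.4]
    - [0, -0.001, 0.12, 0.001, -0.002, -0.036, 0.4]
    - [0, -0.001, 0.158, 0.001, -0.002, -0.036, 0.4]
    - [0, -0.001, 0.158, 0.001, -0.002, -0.036, 0.4]

```text
t: 12.05
position: [588.6, -91.9, 79.0]
ee_rot: [-3.14, -0.001, 1.475]
wrist_force: [-0.9, 1.0, 0.4]
grip_width: 59.9
```

jog_arm:
  series:
    - [0, 0, 0, 0, 0, 0, -1]
    - [0, 0, 0, 0, 0, 0, -1]
    - [0, 0, 0, 0, 0, 0, -1]
    - [0, 0, 0, 0, 0, 0, -1]

```text
t: 12.55
position: [589.0, -92.1, 80.3]
ee_rot: [3.141, -0.0, 1.474]
wrist_force: [-2.6, -1.8, 7.1]
grip_width: 38.2
```

```bash
python3 -c "
from h import *
go(492.9,-287,200,-0.035,-1)
"
```

```text
row [-0.3387, -0.128, -0.1997, -0.0001, -0.0004, 0.9605, -1] dist 248 rows 8.1
t 12.55 p [589.  -92.1  80.3] yaw 1.474 w 38.2 F [-2.6 -1.8  7.1]
```

jog_arm:
  series:
    - [0, 0, -0.06, 0, 0, 0, -1]
    - [0, 0, -0.14, 0, 0, 0, -1]
    - [0, 0, -0.2, 0, 0, 0.06, -1]
    - [-0.09, -0.035, -0.2, 0, 0, 0.18, -1]
    - [-0.18, -0.07, -0.2, 0, 0, 0.3, -1]

```text
t: 13.18
position: [536.2, -196.8, 201.3]
ee_rot: [3.14, -0.001, 0.998]
wrist_force: [0.8, -1.5, -0.8]
grip_width: 38.8
```

```bash
python3 -c "
from h import *
go(492.9,-287,200,-0.035,-1)
"
```

```text
row [-0.1654, 0.0209, 0.0021, 0.0007, -0.0011, 0.6578, -1] dist 100 rows 5.5
t 13.18 p [ 536.2 -196.8  201.3] yaw 0.998 w 38.8 F [ 0.8 -1.5 -0.8]
```

jog_arm:
  series:
    - [-0.06, 0.01, 0.002, 0, 0, 0.12, -1]
    - [-0.12, 0.018, 0.002, 0, 0, 0.24, -1]
    - [-0.165, 0.021, 0.002, 0, 0, 0.36, -1]
    - [-0.165, 0.021, 0.002, 0, 0, 0.48, -1]
    - [-0.165, 0.021, 0.002, 0, 0, 0.6, -1]

```text
t: 13.8
position: [493.1, -287.0, 200.8]
ee_rot: [3.141, -0.003, 0.059]
wrist_force: [-0.3, 0.3, -1.4]
grip_width: 38.1
```

```bash
python3 -c "
from h import *
go(492.9,-287,70,-0.035,-1)
"
```

```text
row [-0.001, -0.0001, 0.2181, 0.0001, -0.002, 0.0601, -1] dist 131 rows 2.1
t 13.8 p [ 493.1 -287.   200.8] yaw 0.059 w 38.1 F [-0.3  0.3 -1.4]
```

jog_arm:
  series:
    - [-0.001, 0, 0.05, 0, -0.002, 0.06, -1]
    - [-0.001, 0, 0.13, 0, -0.002, 0.06, -1]
    - [-0.001, 0, 0.2, 0, -0.002, 0.06, -1]
    - [-0.001, 0, 0.218, 0, -0.002, 0.06, -1]
    - [-0.001, 0, 0.218, 0, -0.002, 0.06, -1]

```text
t: 14.42
position: [493.2, -287.2, 70.9]
ee_rot: [3.141, -0.001, -0.035]
wrist_force: [0.6, 0.5, -0.2]
grip_width: 38.7
```

```bash
python3 -c "
from h import *
f=save('wrist','w11')
go(492.9,-287,10.6,-0.035,-1)
"
```

```text
row [-0.0013, -0.0008, 0.1015, 0.0005, -0.0011, -0.0001, -1] dist 61 rows 1.0
t 14.47 p [ 493.6 -287.4   71.5] yaw -0.035 w 38.1 F [ 0.5 -0.4 -1.4]
```

View pics/w11.png

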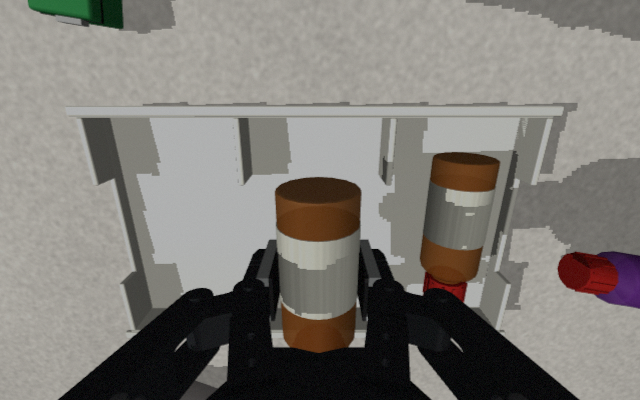

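jog_arm:
  series:
    - [-0.001, -0.001, 0.07, 0, -0.001, 0, -1]
    - [-0.001, -0.001, 0.098, 0, -0.001, 0, -1]
    - [-0.001, -0.001, 0.102, 0, -0.001, 0, -1]
    - [-0.001, -0.001, 0.102, 0, -0.001, 0, -1]

```text
t: 14.98
position: [493.5, -287.2, 11.4]
ee_rot: [3.14, -0.001, -0.035]
wrist_force: [-1.1, -0.3, -1.3]
grip_width: 38.2
```

jog_arm:
  series:
    - [0, 0, 0.002, 0, 0, 0, -1]
    - [0, 0, 0.002, 0, 0, 0, 0.4]
    - [0, 0, 0.002, 0, 0, 0, 0.4]
    - [0, 0, 0.002, 0, 0, 0, 0.4]

```text
t: 15.48
position: [493.6, -287.2, 10.4]
ee_rot: [3.14, -0.001, -0.035]
wrist_force: [0.3, -0.2, -0.0]
grip_width: 59.5
```

```bash
python3 -c "
from h import *
go(423,283,200,0.036,.4)
"
```

```text
row [-0.1507, -0.9451, -0.3177, 0.001, -0.0008, -0.0454, 0.4] dist 605 rows 9.7
t 15.47 p [ 493.6 -287.2   10.4] yaw -0.035 w 59.5 F [ 0.3 -0.2 -0. ]
```

jog_arm:
  series:
    - [0, 0, -0.08, 0, 0, 0, 0.4]
    - [0, 0, -0.18, 0, 0, 0, 0.4]
    - [0, 0, -0.28, 0, 0, 0, 0.4]
    - [-0.02, -0.1, -0.31, 0, 0, 0, 0.4]
    - [-0.04, -0.2, -0.31, 0, 0, 0, 0.4]

```text
t: 16.1
position: [473.6, -165.0, 197.5]
ee_rot: [3.14, -0.004, -0.036]
wrist_force: [2.6, 1.0, -1.1]
grip_width: 59.8
```

```bash
python3 -c "
from h import *
save('wrist','w12')
go(423,283,200,0.036,.4)
"
```

```text
row [-0.1035, -0.7298, -0.0034, -0.0019, -0.0009, -0.0411, 0.4] dist 442 rows 7.1
t 16.15 p [ 472.5 -156.5  196.8] yaw -0.029 w 59.4 F [ 6.7 11.6  2.1]
```

View pics/w12.png

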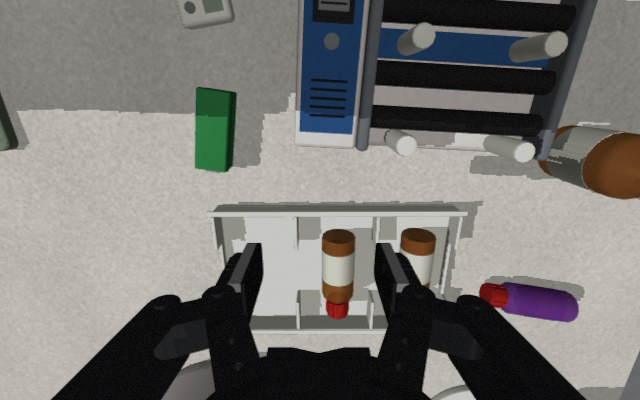

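Both red bottles lie in their bays (around 338,270 and 415,260). Going to the blue tray.

jog_arm:
  series:
    - [-0.015, -0.1, -0.003, 0, 0, -0.01, 0.4]
    - [-0.029, -0.2, -0.003, 0, 0, -0.02, 0.4]
    - [-0.044, -0.31, -0.003, 0, 0, -0.03, 0.4]
    - [-0.058, -0.41, -0.003, 0, 0, -0.041, 0.4]
    - [-0.073, -0.51, -0.003, 0, 0, -0.041, 0.4]

```text
t: 16.77
position: [437.9, 146.3, 199.5]
ee_rot: [-3.139, -0.002, 0.036]
wrist_force: [1.4, 0.2, 0.2]
grip_width: 60.0
```

```bash
python3 -c "
from look import *
f=save('wrist','w13')
bottles('yellow_1',[(423,282,1.607),(513,304,-1.597),(607,281,1.43)],24)
go(423,283,150,0.036,.4)
"
```

```text
yellow_1 (423, 282, 1.607) 2 [422.168 282.814   1.597] 0.088
skip side 27
yellow_1 (513, 304, -1.597) 1 [512.679 301.964  -1.577] 0.088
yellow_1 (607, 281, 1.43) 2 [607.539 279.641   1.444] 0.107
row [-0.0174, -0.2326, 0.0829, -0.0016, -0.001, -0.0002, 0.4] dist 149 rows 2.4
t 17.02 p [438.3 143.8 199.4] yaw 0.036 w 60.0 F [-0.3 -0.2  0.4]
```

View pics/w13.png

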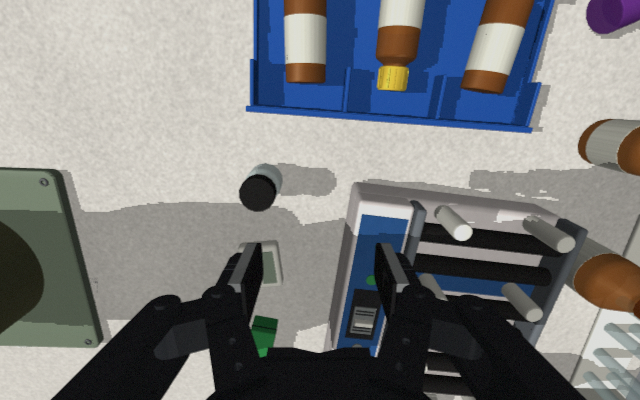

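jog_arm:
  series:
    - [-0.018, -0.1, 0, 0, 0, 0, 0.4]
    - [-0.018, -0.19, 0.02, 0, 0, 0, 0.4]
    - [-0.018, -0.233, 0.083, 0, 0, 0, 0.4]
    - [-0.018, -0.233, 0.083, 0, 0, 0, 0.4]

```text
t: 17.52
position: [422.2, 282.8, 148.1]
ee_rot: [-3.141, 0.001, 0.036]
wrist_force: [0.1, -2.0, 1.3]
grip_width: 59.6
```

```bash
cat >> look.py <<'E'
def wb(q,p0s,z): bottles(q,p0s,z,('wrist',))
E
python3 -c "
from look import *
f=save('wrist','w14')
for d in ctrl.look_for('wrist','yellow_1'): print(round(d['score'],2),np.round(d['at']),onz(f,d['at'],24).round(1))
for x,y,t in ((422.5,283,1.6),(512.7,303,-1.58),(607.5,280,1.44)):
  print([proj(f,[x+k*np.cos(t),y+k*np.sin(t),24]).round().tolist() for k in(-41,0,41,71)])
go(422.5,283,10,0.03,.4)
"
```

```text
0.77 [516. 183.] [607.5 291.2  24. ]
0.69 [317. 178.] [419.7 289.4  24. ]
0.55 [414. 176.] [510.2 295.1  24. ]
[[319.0, 224.0], [319.0, 185.0], [320.0, 141.0], [320.0, 107.0]]
[[424.0, 122.0], [417.0, 167.0], [411.0, 208.0], [407.0, 236.0]]
[[497.0, 232.0], [512.0, 194.0], [529.0, 152.0], [543.0, 119.0]]
row [-0.0018, -0.0022, 0.2339, -0.001, -0.001, 0.0022, 0.4] dist 140 rows 2.2
t 17.62 p [423.4 281.5 150.3] yaw 0.033 w 59.8 F [ 0.5 -0.3  0.1]
```

View pics/w14.png

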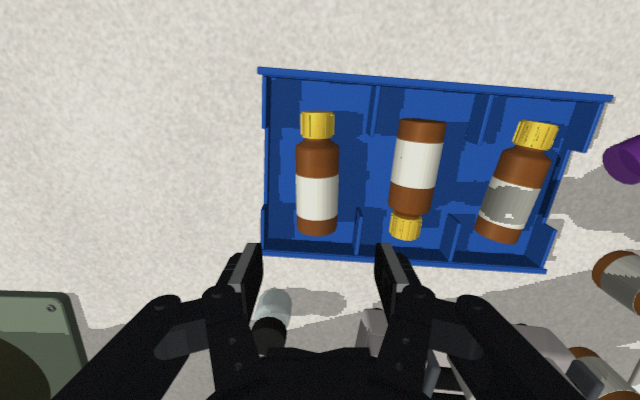

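```bash
python3 -c "
from look import *
f=save('wrist','w15')
F=ctrl.cut_out('wrist','yellow_1')
wb('yellow_1',[(422.5,283,1.6),(512.7,303,-1.58),(607.5,280,1.44)],24)
im=np.array(f['pixels'])
for d in F: print(d['score'],np.array(d['pixels']).sum(),np.argwhere(d['pixels']).min(0),np.argwhere(d['pixels']).max(0))
for p in ((422.5,283,1.6),(422.5,275,1.6)):
  s=sil(f,p,24); print(np.argwhere(s>.5).min(0),np.argwhere(s>.5).max(0))
"
```

```text
yellow_1 (422.5, 283, 1.6) 1 [420.415 279.721   1.596] 0.038
yellow_1 (512.7, 303, -1.58) 1 [510.38  304.807  -1.597] 0.032
yellow_1 (607.5, 280, 1.44) 1 [605.521 277.507   1.428] 0.037
0.89 4870 [108 294] [233 337]
0.68 5758 [117 472] [241 554]
0.67 5055 [116 386] [237 443]
[105 296] [231 339]
[114 296] [238 339]
```

```bash
python3 -c "
from h import *
go(421.3,280.5,10.4,0.026,.4)"
```

```text
row [-0.0041, 0.0037, 0.2341, -0.0019, -0.0017, 0.0051, 0.4] dist 140 rows 2.2
t 17.82 p [423.3 282.4 150.9] yaw 0.034 w 60.2 F [ 0.   0.2 -0.6]
```

jog_arm:
  series:
    - [-0.004, 0.003, 0.08, 0, 0, 0.005, 0.4]
    - [-0.004, 0.003, 0.17, 0, 0, 0.005, 0.4]
    - [-0.004, 0.003, 0.22, 0, 0, 0.005, 0.4]
    - [-0.004, 0.003, 0.234, 0, 0, 0.005, 0.4]

```text
t: 18.32
position: [421.3, 280.1, 9.7]
ee_rot: [-3.139, -0.002, 0.025]
wrist_force: [0.3, 0.2, 1.0]
grip_width: 60.2
```

jog_arm:
  series:
    - [0, 0, 0, 0, 0, 0, -1]
    - [0, 0, 0, 0, 0, 0, -1]
    - [0, 0, 0, 0, 0, 0, -1]
    - [0, 0, 0, 0, 0, 0, -1]

```text
t: 18.82
position: [421.8, 280.4, 10.7]
ee_rot: [-3.139, -0.003, 0.025]
wrist_force: [-1.1, -1.1, 11.1]
grip_width: 38.0
```

```bash
python3 -c "
from h import *
go(421.3,280.5,10.4,0.026,.4)
m=Ro.from_euler('z',-0.0926).as_matrix(); o=np.array([578.5,-6.8,0])
for y in (-84,0,84): print(o+m@np.array([12.5,y,94]))
go(599,75.6,200,-1.664,-1)"
```

```text
row [-0.0008, -0.0001, 0.0006, -0.0019, -0.0019, -0.0004, 0.4] dist 1 rows 0.0
t 18.82 p [421.8 280.4  10.7] yaw 0.025 w 38.0 F [-1.1 -1.1 11.1]
[583.17915759 -91.59596384  94.        ]
[590.94644603  -7.95584649  94.        ]
[598.71373448  75.68427085  94.        ]
row [0.2875, 0.3478, -0.3156, -0.0031, 0.0002, 1.0755, -1] dist 330 rows 9.0
t 18.82 p [421.8 280.4  10.7] yaw 0.025 w 38.0 F [-1.1 -1.1 11.1]
```

jog_arm:
  series:
    - [0, 0, -0.06, 0, 0, 0, -1]
    - [0, 0, -0.15, 0, 0, 0, -1]
    - [0, 0, -0.25, 0, 0, 0.1, -1]
    - [0.05, 0.06, -0.315, 0, 0, 0.21, -1]
    - [0.1, 0.12, -0.315, 0, 0, 0.33, -1]

```text
t: 19.45
position: [484.5, 209.3, 203.2]
ee_rot: [-3.133, -0.004, -0.496]
wrist_force: [0.8, 0.4, -2.9]
grip_width: 38.5
```

```bash
python3 -c "
from h import *
go(598.7,75.7,200,-1.664,-1)"
```

```text
row [0.2733, 0.1052, 0.0053, -0.0065, 0.0013, 0.7434, -1] dist 176 rows 6.3
t 19.45 p [484.5 209.3 203.2] yaw -0.496 w 38.5 F [ 0.8  0.4 -2.9]
```

jog_arm:
  series:
    - [0.055, 0.021, 0.001, 0, 0, 0.12, -1]
    - [0.11, 0.042, 0.002, 0, 0, 0.24, -1]
    - [0.165, 0.063, 0.003, 0, 0, 0.36, -1]
    - [0.22, 0.084, 0.004, 0, 0, 0.48, -1]
    - [0.273, 0.105, 0.005, 0, 0, 0.6, -1]

```text
t: 20.08
position: [599.2, 75.2, 200.8]
ee_rot: [-3.133, 0.006, -1.435]
wrist_force: [-0.4, 0.6, -0.7]
grip_width: 38.4
```

```bash
python3 -c "
from h import *
go(598.7,75.7,120,-1.664,-1)"
```

```text
row [-0.0002, 0.0019, 0.1347, -0.0053, 0.0042, 0.1457, -1] dist 81 rows 1.3
t 20.07 p [599.2  75.2 200.8] yaw -1.435 w 38.4 F [-0.4  0.6 -0.7]
```

jog_arm:
  series:
    - [0, 0.002, 0.03, -0.005, 0.004, 0.11, -1]
    - [0, 0.002, 0.08, -0.005, 0.004, 0.146, -1]
    - [0, 0.002, 0.134, -0.005, 0.004, 0.146, -1]
    - [0, 0.002, 0.134, -0.005, 0.004, 0.146, -1]

```text
t: 20.58
position: [597.8, 75.8, 119.5]
ee_rot: [3.139, 0.0, -1.664]
wrist_force: [0.2, -0.2, -1.6]
grip_width: 38.9
```

```bash
python3 -c "
from h import *
f=save('wrist','w16');save('scene','c16')
go(598.7,75.7,81,-1.664,-1)"
```

```text
row [-0.0002, 0.0006, 0.068, -0.001, 0.0004, -0.0003, -1] dist 41 rows 0.7
t 20.68 p [599.   75.5 121.8] yaw -1.664 w 38.6 F [ 0.1  0.6 -1.1]
```

View pics/w16.png

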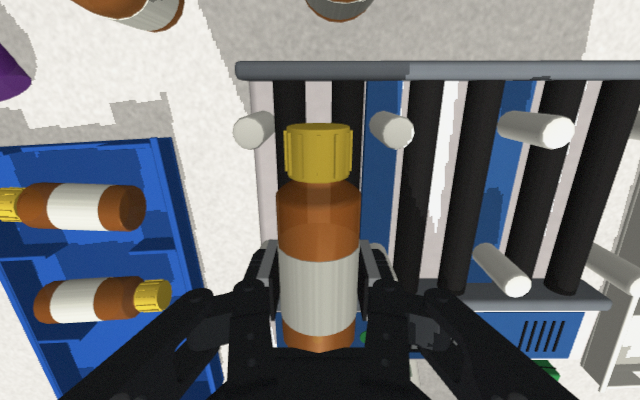

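View pics/c16.png

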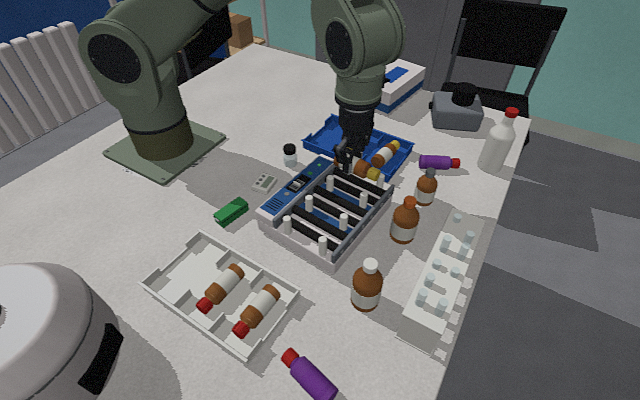

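jog_arm:
  series:
    - [0, 0.001, 0.03, -0.001, 0, 0, -1]
    - [0, 0.001, 0.06, -0.001, 0, 0, -1]
    - [0, 0.001, 0.068, -0.001, 0, 0, -1]
    - [0, 0.001, 0.068, -0.001, 0, 0, -1]

```text
t: 21.18
position: [598.1, 75.7, 80.9]
ee_rot: [3.141, 0.001, -1.665]
wrist_force: [-2.8, -0.1, 2.7]
grip_width: 38.5
```

jog_arm:
  series:
    - [0, 0, 0, 0, 0, 0, -0.02]
    - [0, 0, 0, 0, 0, 0, 0.4]
    - [0, 0, 0, 0, 0, 0, 0.4]
    - [0, 0, -0.06, 0, 0, 0, 0.4]
    - [0, 0, -0.16, 0, 0, 0, 0.4]

```text
t: 21.8
position: [597.5, 75.6, 176.9]
ee_rot: [3.138, 0.0, -1.665]
wrist_force: [1.1, 0.3, 0.9]
grip_width: 59.5
```

```bash
python3 -c "
from look import *
f=save('wrist','w17')
wb('yellow_1',[(598,75.7,-.093)],94)
go(511.5,304,200,-0.02,.4)"
```

```text
yellow_1 (598, 75.7, -0.093) 1 [ 5.97009e+02  7.57460e+01 -8.70000e-02] 0.037
row [-0.3656, 0.1809, -0.0343, -0.0024, -0.0008, -1.0468, 0.4] dist 246 rows 8.8
t 21.95 p [599.2  75.5 179.4] yaw -1.664 w 59.9 F [ 0.4 -0.  -1.2]
```

View pics/w17.png

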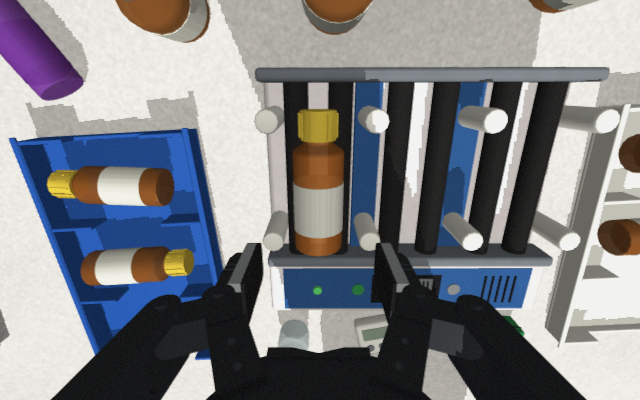

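jog_arm:
  series:
    - [-0.06, 0.03, -0.034, 0, 0, -0.118, 0.4]
    - [-0.12, 0.06, -0.034, 0, 0, -0.236, 0.4]
    - [-0.18, 0.09, -0.034, 0, 0, -0.354, 0.4]
    - [-0.25, 0.125, -0.034, 0, 0, -0.472, 0.4]
    - [-0.31, 0.155, -0.034, 0, 0, -0.59, 0.4]

```text
t: 22.58
position: [522.8, 271.1, 199.1]
ee_rot: [-3.139, -0.001, -0.731]
wrist_force: [1.8, 0.0, 0.2]
grip_width: 59.7
```

```bash
python3 -c "
from h import *
go(511.5,304,150,-0.02,.4)"
```

```text
row [-0.0507, -0.0281, 0.0818, -0.0014, -0.001, -0.4525, 0.4] dist 60 rows 3.8
t 22.57 p [522.8 271.1 199.1] yaw -0.731 w 59.7 F [1.8 0.  0.2]
```

jog_arm:
  series:
    - [-0.051, -0.028, 0.03, 0, 0, -0.12, 0.4]
    - [-0.051, -0.028, 0.08, 0, 0, -0.24, 0.4]
    - [-0.051, -0.028, 0.082, 0, 0, -0.36, 0.4]
    - [-0.051, -0.028, 0.082, 0, 0, -0.4525, 0.4]
    - [-0.051, -0.028, 0.082, 0, 0, -0.4525, 0.4]

```text
t: 23.2
position: [511.2, 303.9, 149.3]
ee_rot: [-3.14, -0.001, -0.021]
wrist_force: [0.3, -0.1, 0.8]
grip_width: 59.7
```

```bash
python3 -c "
from look import *
f=save('wrist','w18')
wb('yellow_1',[(511.5,304,-1.59),(606.5,278.5,1.43)],24)
go(511.5,304,10.6,-0.02,.4)"
```

```text
yellow_1 (511.5, 304, -1.59) 1 [510.174 304.586  -1.592] 0.034
yellow_1 (606.5, 278.5, 1.43) 1 [605.45  278.013   1.436] 0.034
row [0.0001, 0.0004, 0.2317, -0.0008, -0.0011, -0.0021, 0.4] dist 139 rows 2.2
t 23.35 p [511.2 304.  149.6] yaw -0.023 w 59.7 F [ 0.4 -0.  -0.3]
```

View pics/w18.png

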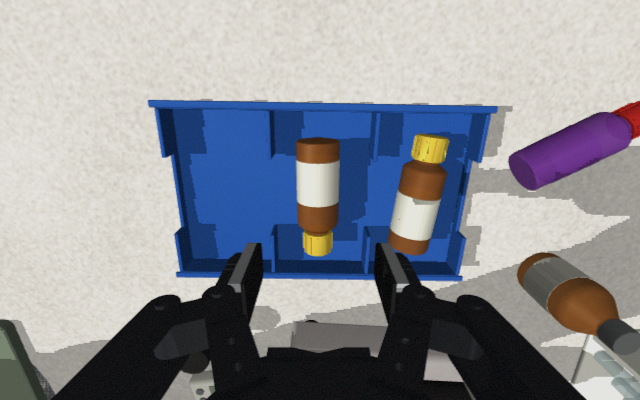

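jog_arm:
  series:
    - [0, 0, 0.08, 0, 0, -0.002, 0.4]
    - [0, 0, 0.17, 0, 0, -0.002, 0.4]
    - [0, 0, 0.22, 0, 0, -0.002, 0.4]
    - [0, 0, 0.231, 0, 0, -0.002, 0.4]

```text
t: 23.85
position: [510.7, 303.8, 9.5]
ee_rot: [3.141, 0.0, -0.022]
wrist_force: [0.1, -0.2, 0.4]
grip_width: 59.7
```

jog_arm:
  series:
    - [0, 0, 0, 0, 0, 0, -1]
    - [0, 0, 0, 0, 0, 0, -1]
    - [0, 0, 0, 0, 0, 0, -1]
    - [0, 0, 0, 0, 0, 0, -1]

```text
t: 24.35
position: [511.1, 304.1, 10.4]
ee_rot: [-3.141, -0.001, -0.022]
wrist_force: [-0.9, 0.5, 8.2]
grip_width: 38.7
```

```bash
python3 -c "
from h import *
go(590.5,-8,200,1.478,-1)"
```

```text
row [0.1441, 0.5169, -0.316, 0.0002, -0.0007, -0.955, -1] dist 374 rows 8.0
t 24.35 p [511.1 304.1  10.4] yaw -0.022 w 38.7 F [-0.9  0.5  8.2]
```

jog_arm:
  series:
    - [0, 0, -0.06, 0, 0, 0, -1]
    - [0, 0, -0.15, 0, 0, 0, -1]
    - [0, 0, -0.25, 0, 0, -0.1, -1]
    - [0.02, 0.08, -0.316, 0, 0, -0.21, -1]
    - [0.05, 0.17, -0.316, 0, 0, -0.33, -1]

```text
t: 24.98
position: [539.6, 201.1, 203.2]
ee_rot: [3.141, -0.006, 0.503]
wrist_force: [1.8, -0.8, -2.1]
grip_width: 38.3
```

```bash
python3 -c "
from h import *
go(590.5,-8,200,1.478,-1)"
```

```text
row [-0.0937, 0.3462, 0.0051, 0.0024, -0.0033, -0.6207, -1] dist 215 rows 5.2
t 24.98 p [539.6 201.1 203.2] yaw 0.503 w 38.3 F [ 1.8 -0.8 -2.1]
```

jog_arm:
  series:
    - [-0.02, 0.075, 0.001, 0, 0, -0.125, -1]
    - [-0.04, 0.15, 0.002, 0, 0, -0.25, -1]
    - [-0.06, 0.22, 0.003, 0, 0, -0.375, -1]
    - [-0.08, 0.29, 0.004, 0, 0, -0.5, -1]
    - [-0.094, 0.346, 0.005, 0, 0, -0.62, -1]

```text
t: 25.6
position: [590.4, -10.1, 200.5]
ee_rot: [3.136, -0.002, 1.437]
wrist_force: [-0.2, 0.4, -1.2]
grip_width: 38.9
```

```bash
python3 -c "
from h import *
go(590.5,-8,120,1.478,-1)"
```

```text
row [0.0032, -0.0011, 0.1341, 0.0038, -0.0014, -0.0258, -1] dist 81 rows 1.3
t 25.6 p [590.4 -10.1 200.5] yaw 1.437 w 38.9 F [-0.2  0.4 -1.2]
```

jog_arm:
  series:
    - [0.003, -0.001, 0.03, 0.004, -0.001, -0.026, -1]
    - [0.003, -0.001, 0.08, 0.004, -0.001, -0.026, -1]
    - [0.003, -0.001, 0.134, 0.004, -0.001, -0.026, -1]
    - [0.003, -0.001, 0.134, 0.004, -0.001, -0.026, -1]

```text
t: 26.1
position: [589.4, -7.4, 118.5]
ee_rot: [-3.138, -0.0, 1.479]
wrist_force: [-0.8, 0.5, -1.6]
grip_width: 38.2
```

```bash
python3 -c "
from h import *
f=save('wrist','w19')
go(590.5,-8,80.8,1.478,-1)"
```

```text
row [-0.0008, 0.0007, 0.0655, -0.0009, -0.0004, 0.0003, -1] dist 39 rows 0.6
t 26.15 p [590.2  -7.5 120.1] yaw 1.478 w 38.5 F [-1.3  0.  -0.1]
```

View pics/w19.png

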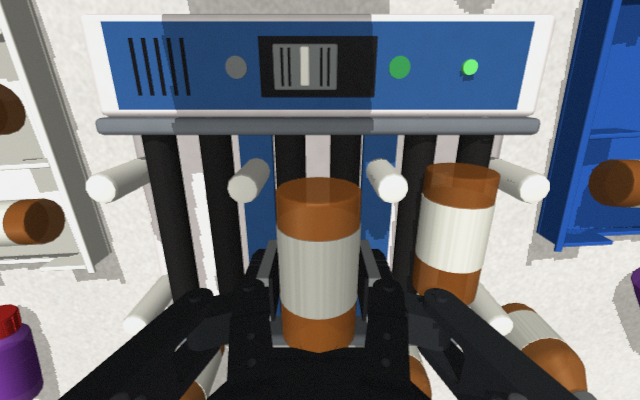

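jog_arm:
  series:
    - [-0.001, 0.001, 0.03, -0.001, 0, 0, -1]
    - [-0.001, 0.001, 0.058, -0.001, 0, 0, -1]
    - [-0.001, 0.001, 0.0655, -0.001, 0, 0, -1]
    - [-0.001, 0.001, 0.0655, -0.001, 0, 0, -1]

```text
t: 26.65
position: [590.9, -8.0, 81.2]
ee_rot: [3.141, -0.001, 1.479]
wrist_force: [-0.1, 0.9, -0.5]
grip_width: 38.6
```

jog_arm:
  series:
    - [0, 0, 0, 0, 0, 0, -0.02]
    - [0, 0, 0, 0, 0, 0, 0.35]
    - [0, 0, 0, 0, 0, 0, 0.35]
    - [0, 0, -0.06, 0, 0, 0, 0.35]
    - [0, 0, -0.16, 0, 0, 0, 0.4]

```text
t: 27.28
position: [590.0, -8.1, 177.3]
ee_rot: [-3.139, -0.0, 1.479]
wrist_force: [0.1, -1.1, 0.4]
grip_width: 59.8
```

```bash
python3 -c "
from look import *
f=save('wrist','w20')
wb('yellow_1',[(590.5,-8,-.093),(597,75.7,-.093)],94)
go(606.2,278.5,200,-0.138,.4)"
```

```text
yellow_1 (590.5, -8, -0.093) 1 [ 5.89556e+02 -7.47000e+00 -8.80000e-02] 0.028
yellow_1 (597, 75.7, -0.093) 1 [ 5.97019e+02  7.65150e+01 -9.10000e-02] 0.07
row [0.4778, -0.0201, -0.0331, 0.0018, -0.0031, 1.029, 0.4] dist 288 rows 8.7
t 27.43 p [591.8  -8.1 179.8] yaw 1.478 w 59.9 F [ 0.   0.6 -1.6]
```

View pics/w20.png

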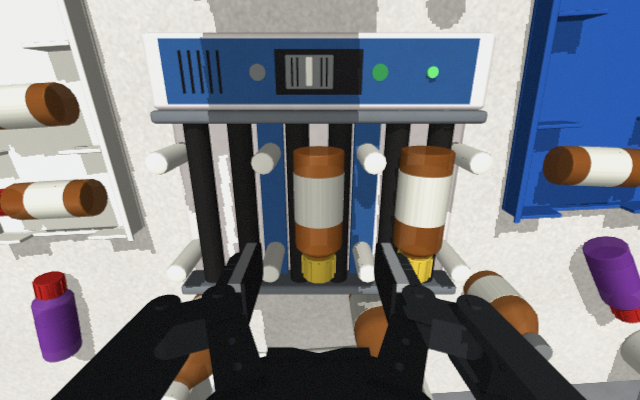

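jog_arm:
  series:
    - [0.06, -0.002, -0.033, 0, 0, 0.118, 0.4]
    - [0.14, -0.005, -0.033, 0, 0, 0.236, 0.4]
    - [0.22, -0.01, -0.033, 0, 0, 0.354, 0.4]
    - [0.3, -0.013, -0.033, 0, 0, 0.472, 0.4]
    - [0.38, -0.016, -0.033, 0, 0, 0.59, 0.4]

```text
t: 28.05
position: [603.0, 221.3, 199.2]
ee_rot: [3.139, -0.004, 0.545]
wrist_force: [1.4, -0.5, -0.3]
grip_width: 59.8
```

```bash
python3 -c "
from h import *
go(606.3,278.5,150,-0.136,.4)"
```

```text
row [0.0539, -0.0788, 0.082, 0.0005, -0.0027, 0.4338, 0.4] dist 76 rows 3.6
t 28.05 p [603.  221.3 199.2] yaw 0.545 w 59.8 F [ 1.4 -0.5 -0.3]
```

jog_arm:
  series:
    - [0.054, -0.079, 0.03, 0, 0, 0.12, 0.4]
    - [0.054, -0.079, 0.06, 0, 0, 0.24, 0.4]
    - [0.054, -0.079, 0.082, 0, -0.002, 0.36, 0.4]
    - [0.054, -0.079, 0.082, 0, -0.002, 0.434, 0.4]
    - [0.054, -0.079, 0.082, 0, -0.002, 0.434, 0.4]

```text
t: 28.68
position: [606.0, 278.6, 149.1]
ee_rot: [3.14, -0.001, -0.135]
wrist_force: [-0.4, 0.5, 0.5]
grip_width: 59.8
```

```bash
python3 -c "
from look import *
f=save('wrist','w21')
wb('yellow_1',[(606.5,278.5,1.435)],24)
go(606.0,278.3,10.6,-0.136,.4)"
```

```text
yellow_1 (606.5, 278.5, 1.435) 1 [605.107 277.824   1.44 ] 0.034
row [-0.0007, 0.0003, 0.2321, 0.0003, -0.0007, 0.0015, 0.4] dist 139 rows 2.2
t 28.82 p [606.3 278.5 149.8] yaw -0.134 w 59.4 F [-0.2  0.2  1.2]
```

View pics/w21.png

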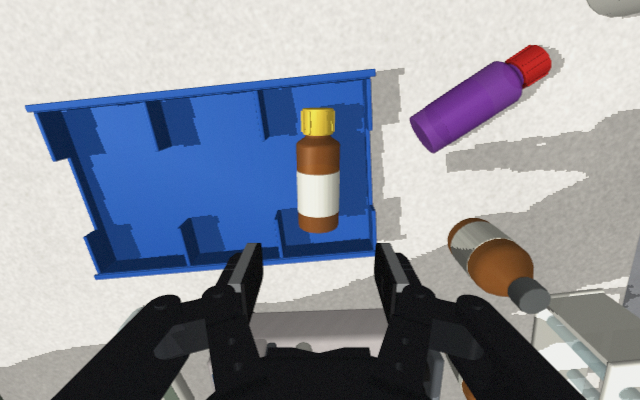

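jog_arm:
  series:
    - [-0.001, 0, 0.08, 0, 0, 0, 0.4]
    - [-0.001, 0, 0.17, 0, 0, 0, 0.4]
    - [-0.001, 0, 0.22, 0, 0, 0, 0.4]
    - [-0.001, 0, 0.232, 0, 0, 0, 0.4]

```text
t: 29.32
position: [605.1, 278.2, 9.1]
ee_rot: [3.14, 0.001, -0.132]
wrist_force: [-0.1, 0.4, 0.5]
grip_width: 59.6
```

jog_arm:
  series:
    - [0, 0, 0, 0, 0, 0, -1]
    - [0, 0, 0, 0, 0, 0, -1]
    - [0, 0, 0, 0, 0, 0, -1]
    - [0, 0, 0, 0, 0, 0, -1]

```text
t: 29.82
position: [605.7, 278.4, 10.3]
ee_rot: [3.141, -0.0, -0.132]
wrist_force: [-1.1, -0.5, 8.2]
grip_width: 38.4
```

```bash
python3 -c "
from h import *
go(583,-91.8,200,-1.664,-1)"
```

```text
row [0.0439, 0.6168, -0.3157, 0.0002, -0.0006, 0.9753, -1] dist 417 rows 8.2
t 29.82 p [605.7 278.4  10.3] yaw -0.132 w 38.4 F [-1.1 -0.5  8.2]
```

jog_arm:
  series:
    - [0, 0, -0.06, 0, 0, 0, -1]
    - [0, 0, -0.15, 0, 0, 0, -1]
    - [0, 0, -0.25, 0, 0, 0.1, -1]
    - [0.005, 0.08, -0.316, 0, 0, 0.21, -1]
    - [0.01, 0.17, -0.316, 0, 0, 0.33, -1]

```text
t: 30.45
position: [598.9, 176.0, 203.3]
ee_rot: [-3.138, -0.004, -0.654]
wrist_force: [1.5, -0.8, -2.3]
grip_width: 38.4
```

```bash
python3 -c "
from h import *
go(583,-91.8,200,-1.664,-1)"
```

```text
row [0.2504, 0.3703, 0.0049, -0.0035, -0.0009, 0.6431, -1] dist 268 rows 5.4
t 30.45 p [598.9 176.  203.3] yaw -0.654 w 38.4 F [ 1.5 -0.8 -2.3]
```

jog_arm:
  series:
    - [0.05, 0.074, 0.001, 0, 0, 0.12, -1]
    - [0.1, 0.148, 0.002, 0, 0, 0.24, -1]
    - [0.15, 0.222, 0.003, 0, 0, 0.36, -1]
    - [0.2, 0.296, 0.004, 0, 0, 0.48, -1]
    - [0.25, 0.37, 0.005, 0, 0, 0.6, -1]

```text
t: 31.08
position: [582.8, -93.0, 200.5]
ee_rot: [-3.135, 0.002, -1.593]
wrist_force: [0.6, 0.0, -2.0]
grip_width: 38.7
```

```bash
python3 -c "
from h import *
go(583,-91.8,120,-1.664,-1)"
```

```text
row [-0.0017, 0.0005, 0.1341, -0.004, 0.0011, 0.0455, -1] dist 80 rows 1.3
t 31.07 p [582.8 -93.  200.5] yaw -1.593 w 38.7 F [ 0.6  0.  -2. ]
```

jog_arm:
  series:
    - [-0.002, 0, 0.03, -0.004, 0.001, 0.045, -1]
    - [-0.002, 0, 0.08, -0.004, 0.001, 0.045, -1]
    - [-0.002, 0, 0.134, -0.004, 0.001, 0.045, -1]
    - [-0.002, 0, 0.134, -0.004, 0.001, 0.045, -1]

```text
t: 31.58
position: [582.6, -91.4, 119.1]
ee_rot: [3.139, 0.001, -1.663]
wrist_force: [-0.6, -0.1, -0.8]
grip_width: 38.6
```

```bash
python3 -c "
from h import *
f=save('wrist','w22')
go(583,-91.8,80.8,-1.664,-1)"
```

```text
row [0.0002, 0.0004, 0.0663, 0.0002, 0.0001, 0.0005, -1] dist 40 rows 0.6
t 31.62 p [583.3 -91.7 120.6] yaw -1.663 w 38.6 F [ 0.1  0.4 -0.3]
```

View pics/w22.png

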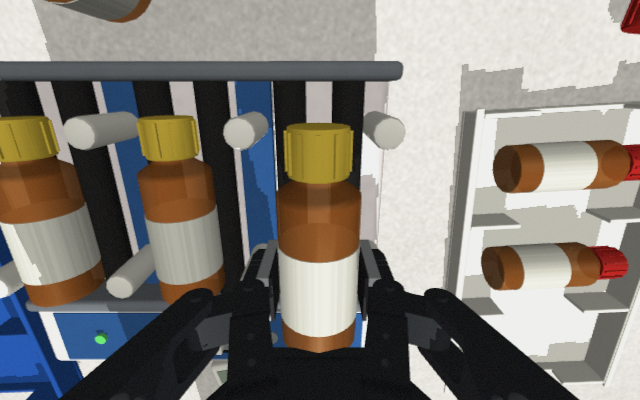

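jog_arm:
  series:
    - [0, 0, 0.03, 0, 0, 0, -1]
    - [0, 0, 0.058, 0, 0, 0, -1]
    - [0, 0, 0.0665, 0, 0, 0, -1]
    - [0, 0, 0.0665, 0, 0, 0, -1]

```text
t: 32.12
position: [583.2, -91.8, 80.6]
ee_rot: [3.141, 0.0, -1.663]
wrist_force: [0.4, 0.5, -2.1]
grip_width: 38.4
```

jog_arm:
  series:
    - [0, 0, 0, 0, 0, 0, -0.02]
    - [0, 0, 0, 0, 0, 0, 0.35]
    - [0, 0, 0, 0, 0, 0, 0.35]
    - [0, 0, -0.06, 0, 0, 0, 0.35]
    - [0, 0, -0.16, 0, 0, 0, 0.4]

```text
t: 32.75
position: [582.5, -91.6, 176.7]
ee_rot: [3.138, 0.0, -1.664]
wrist_force: [-0.2, 1.0, 1.6]
grip_width: 59.7
```

```bash
python3 -c "
from look import *
f=save('wrist','w23')
wb('yellow_1',[(583,-91.8,-.093),(590,-7.5,-.093),(597,75.7,-.093)],94)
go(492.3,-6,190,-1.664,-.58)
go(492.3,-6,190,1.478,-.58)"
```

```text
yellow_1 (583, -91.8, -0.093) 1 [ 5.81921e+02 -9.14770e+01 -9.60000e-02] 0.036
yellow_1 (590, -7.5, -0.093) 1 [ 5.89651e+02 -7.78100e+00 -9.10000e-02] 0.034
yellow_1 (597, 75.7, -0.093) 1 [ 5.97038e+02  7.60660e+01 -8.80000e-02] 0.038
row [-0.1288, 0.1656, -0.0187, -0.0022, -0.0, 0.0005, -0.58] dist 126 rows 2.0
t 32.9 p [584.1 -92.1 179.1] yaw -1.663 w 59.6 F [-1.   0.8 -0.1]
row [-0.1288, 0.1656, -0.0187, 0.0, -0.0035, -1.9998, -0.58] dist 126 rows 16.8
t 32.9 p [584.1 -92.1 179.1] yaw -1.663 w 59.6 F [-1.   0.8 -0.1]
```

View pics/w23.png

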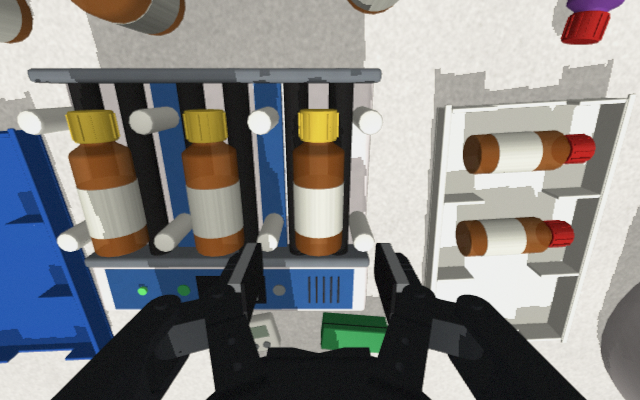

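jog_arm:
  series:
    - [-0.064, 0.083, -0.019, 0, 0, 0, 0]
    - [-0.129, 0.166, -0.019, 0, 0, 0, -0.58]
    - [-0.129, 0.166, -0.019, 0, 0, 0, -0.58]
    - [-0.129, 0.166, -0.019, 0, 0, 0, -0.58]

```text
t: 33.4
position: [492.4, -5.9, 190.0]
ee_rot: [-3.138, -0.0, -1.663]
wrist_force: [0.3, -0.8, 0.8]
grip_width: 18.3
```

```bash
python3 -c "
from h import *
f=save('wrist','w24');save('scene','c24')
f=save('wrist','w24')
for x in (-84.5,-84.5+10,-84.5-10):
  m=Ro.from_euler('z',-0.0926).as_matrix(); o=np.array([578.5,-6.8,0]); print(proj(f,o+m@np.array([x,-7,87])).round())
go(492.3,-6,85,-1.664,-.58)"
```

```text
[317. 190.]
[317. 179.]
[318. 201.]
row [-0.0013, 0.0012, 0.1748, -0.0023, -0.0004, -0.0001, -0.58] dist 105 rows 1.7
t 33.55 p [492.6  -6.7 189.9] yaw -1.664 w 17.9 F [-0.5  0.4  0.5]
```

View pics/w24.png

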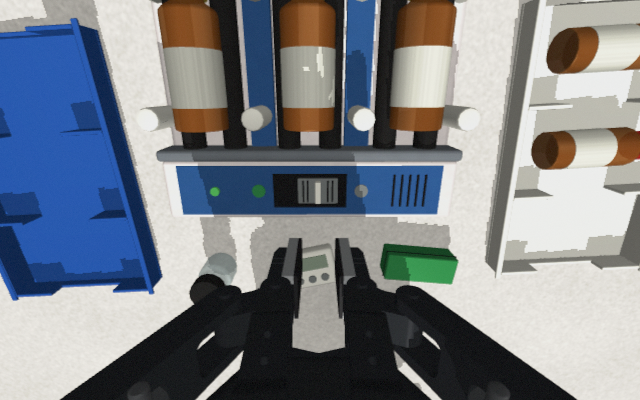

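View pics/c24.png

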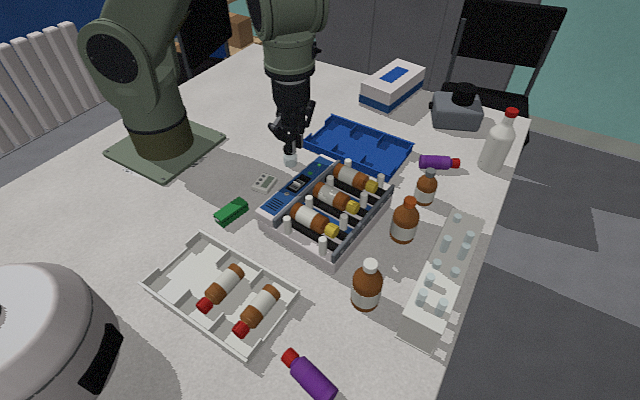

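jog_arm:
  series:
    - [-0.001, 0.001, 0.09, -0.002, 0, 0, -0.58]
    - [-0.001, 0.001, 0.15, -0.002, 0, 0, -0.58]
    - [-0.001, 0.001, 0.173, -0.002, 0, 0, -0.58]
    - [-0.001, 0.001, 0.174, -0.002, 0, 0, -0.58]
  newtons: 25

```text
t: 34.05
position: [492.6, -6.7, 85.5]
ee_rot: [-3.141, -0.001, -1.665]
wrist_force: [0.5, 0.7, 0.1]
grip_width: 17.8
```

```bash
python3 -c "
from h import *
f=save('wrist','w25')
go(492.3,-6,85,-1.664,-.58)"
```

```text
row [-0.0009, 0.001, 0.0019, -0.0007, -0.0004, -0.0004, -0.58] dist 1 rows 0.0
t 34.1 p [492.8  -6.6  86.1] yaw -1.665 w 18.0 F [-0.1  0.2  0.2]
```

View pics/w25.png

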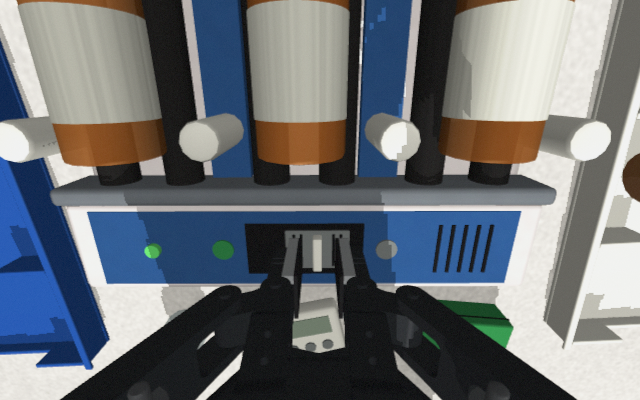

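jog_arm:
  series:
    - [0, 0, 0.001, 0, 0, 0, -1]
    - [0, 0, 0.001, 0, 0, 0, -1]
    - [0, 0, 0.001, 0, 0, 0, -1]
  newtons: 25

```text
t: 34.48
position: [493.4, -6.2, 86.5]
ee_rot: [-3.139, 0.0, -1.664]
wrist_force: [-0.7, 3.3, 7.3]
grip_width: 2.9
```

jog_arm:
  series:
    - [-0.008, 0, -0.001, 0, 0, 0, -1]
    - [-0.016, 0, -0.001, 0, 0, 0, -1]
    - [-0.024, 0, -0.001, 0, 0, 0, -1]
    - [-0.024, 0, -0.001, 0, 0, 0, -1]

```text
t: 34.98
position: [494.7, 8.1, 87.0]
ee_rot: [-3.139, -0.001, -1.664]
wrist_force: [1.3, -3.1, -16.9]
grip_width: 3.0
```

```bash
python3 -c "
from h import *
f=save('wrist','w26')
go(492.3,8,85,-1.664,-.58)"
```

```text
row [0.0006, 0.0039, 0.0033, -0.0017, -0.0004, -0.0, -0.58] dist 3 rows 0.0
t 35.02 p [494.7   8.1  87. ] yaw -1.664 w 3.0 F [  0.9  -2.9 -16.5]
```

View pics/w26.png

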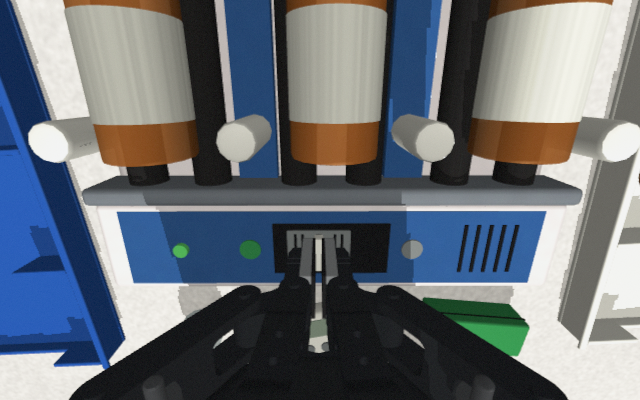

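Switch slid to the green-dot end. Release and retreat straight up.

jog_arm:
  series:
    - [0, 0, 0, 0, 0, 0, -0.6]
    - [0, 0, 0, 0, 0, 0, -0.6]
    - [0, 0, -0.1, 0, 0, 0, -0.6]
    - [0, 0, -0.2, 0, 0, 0, -0.6]
    - [0, 0, -0.26, 0, 0, 0, -0.6]

```text
t: 35.65
position: [494.4, 8.1, 245.8]
ee_rot: [-3.137, -0.0, -1.664]
wrist_force: [0.1, 0.1, -0.4]
grip_width: 17.5
```

jog_arm:
  series:
    - [0, 0.1, -0.08, 0, 0, 0, -0.6]
    - [0, 0.12, -0.1, 0, 0, 0, -0.6]
    - [0, 0.12, -0.1, 0, 0, 0, -0.6]

```text
t: 36.02
position: [422.0, 15.3, 306.9]
ee_rot: [-3.134, 0.002, -1.664]
wrist_force: [1.0, 0.6, -0.3]
grip_width: 16.7
```

```bash
python3 -c "
from look import *
f=save('wrist','w27');save('scene','c27');save('side','s27')
wb('yellow_1',[(583,-91.8,-.093),(590,-7.5,-.093),(597,75.7,-.093)],94)
bottles('yellow_1',[(583,-91.8,-.093),(590,-7.5,-.093),(597,75.7,-.093)],94)
bottles('red_1',[(588,-290,-1.6),(493,-287,-1.6)],24)
print(ctrl.observe()['t'])
im=np.array(f['pixels']);s=cv2.imread('pics/c27.png')[150:360,130:400]
cv2.imwrite('pics/c27z.png',cv2.resize(s,None,fx=2.8,fy=2.8,interpolation=cv2.INTER_CUBIC))"
```

```text
skip wrist 21
skip wrist 20
skip wrist 19
yellow_1 (583, -91.8, -0.093) 2 [ 5.84787e+02 -9.13150e+01 -9.30000e-02] 0.084
yellow_1 (590, -7.5, -0.093) 2 [ 5.92454e+02 -7.44400e+00 -1.02000e-01] 0.096
yellow_1 (597, 75.7, -0.093) 2 [ 5.99364e+02  7.69070e+01 -1.08000e-01] 0.094
red_1 (588, -290, -1.6) 2 [ 591.225 -289.226   -1.617] 0.061
red_1 (493, -287, -1.6) 2 [ 495.543 -286.058   -1.587] 0.072
36.675
```

View pics/w27.png

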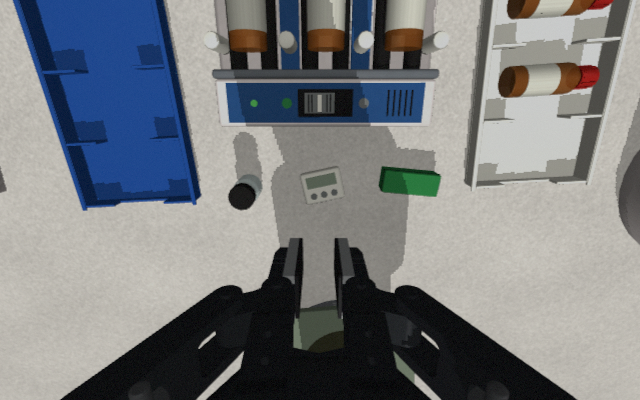

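View pics/c27z.png

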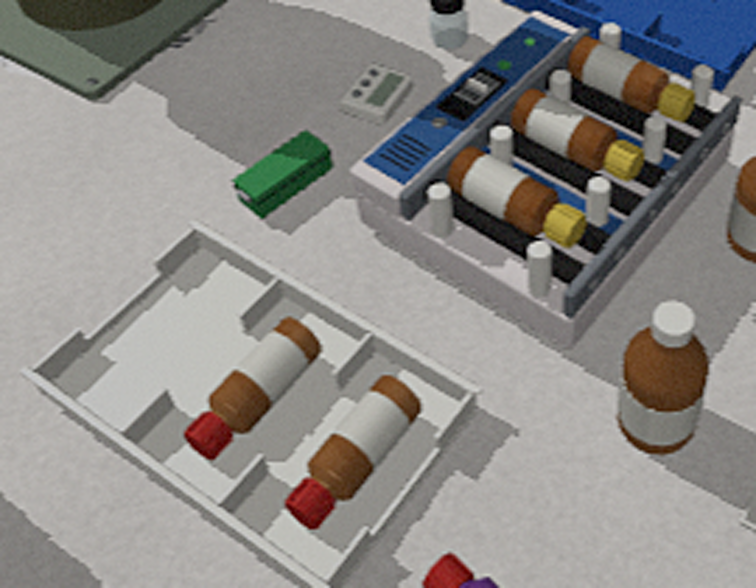

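View pics/s27.png

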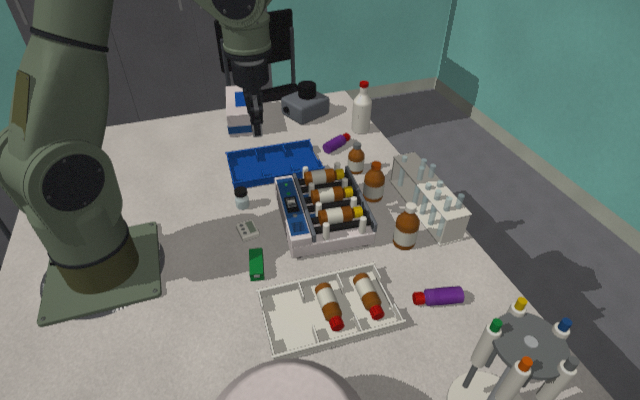

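```bash
python3 -c "
from workcell import ctrl
print(ctrl.hand_in())"
```

```text
the job is handed in; nothing more can be done
None
```

The job is done and handed in, at about 37 s of the 210 s allowed.

- **Switch:** I slid it off before touching any bottle. I slid it on again only after all the bottles were placed.
- **Bottles:** The two red-capped bottles that were present went into two bays of the white tray. The three yellow-capped bottles went onto the left, middle and right stations, one to each.

**Last checks:**
- The closing pictures show the switch plate at the green-dot end of its slot.
- They show both red bottles flat in their bays, and each yellow bottle lying between its pair of rollers.
- The bystanders and the purple look-alikes look undisturbed.
- Each station bottle measured within about 2 mm of the roller axis line and within about 0.02 rad of it.

**Disagreements:**
- The wrist camera and the room cameras put bottles 2 to 3 mm apart along x. That is about the calibration error.
- In the last view, the wrist-camera measurement of the station bottles gave no result, because they were partly out of the picture. I used the scene and side cameras instead.
- The closing check did not measure how high the bottles sit. Full seating rests on the pictures and on the height at which I released them.

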